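Swap the short arbor sleeve for one from the deep stock canister

ROBOT

A 6-joint arm with a two-finger parallel gripper is mounted at the origin on the work surface. World frame = base frame: x ahead of the robot, y to its left, z up, the work surface at z = 0. Lengths are in m, angles in degrees, forces in N, time in s.
With the tool pointing down it reaches from about 0.35 to 0.975 m from the base axis. Payload 17.4 kg.
Tool frame: the origin (TCP) lies at the very end of the fingers, on their centre line; the grasp point (between the pads) lies 19 mm behind it; x points along the fingers, y is the direction in which the jaws open and shut, and the axes are right-handed (so a half turn about x gives the same grasp; the last joint's range is limited). The gripper opens to 85 mm and grips with 20 to 120 N. Pads are 22 mm wide; open, the fingers measure 114 mm over their backs; the gripper's body (76 mm by 85 mm) begins 54 mm behind the grasp point. The pads swing forward as they close: fully open they stand 13 mm farther back than shut.
Start: joints at [62.808, 6.646, 82.598, -0, 90.757, -2.166], TCP at [0.286, 0.612, 0.191] pointing down, gripper open.
Joint ranges: [-162.19, 162.19], [-47.58, 125.68], [4.15, 143.07], [-65.23, 245.23], [0.69, 171.88], [-170.13, 170.13]. Speed limits (degrees/s): [108.29, 108.29, 127.2, 180, 180, 180].

INTERFACE

Orientations are given as [roll, pitch, yaw] about the fixed x, y, z axes, in that order (R = Rz(yaw) Ry(pitch) Rx(roll)).
In Python, from bench import manip gives the robot as it stands.
- The arm moves only by the tool play_rows, never from a script. Its argument "increments" is a list of rows, each an object of numbers: "x", "y", "z": the shift along the tool's x, y, z in mm; "ax", "ay", "az": the turn, a rotation vector about the tool's x, y, z in rad. In form: [{"x": .., "y": .., "z": .., "ax": .., "ay": .., "az": ..}, ...]. A call has exactly 8 rows; each row shifts and turns the commanded pose from where the row before left it, along the tool's axes as they then stand; what a row does not reach is not made up. A row lasts 1/8 s, in which the tool goes at most 62.5 mm and 10.7 degrees, less where a joint would pass 70% of its speed; a pose out of reach is approached as far as the arm can. A call is refused whole if a number of a shift passes 62.5 or a number of a turn 0.188, either way. A call with a gripper value outside its range is refused whole. "hand" is the closure in counts, from 0 (fully open) to 255 (shut), set as the call begins (left out, the last holds). The fingers move at their own pace and stop on an object; "force" is the grip in N (left out, the last holds). Time passes only in rows, so rows that do not move let the fingers close, or fill a call up. It gives the time, the measured TCP pose, the force and the opening at its end, in the units of the state.
- manip.state(): the state, without advancing time (a new reading comes with each control period).
- manip.read_camera(name): name is "side" or "top" or "wrist"; returns a dict with "color" (480x640x3 uint8, red, green, blue), "mtx" (3x3 intrinsics, pixels), "k1" (the pictures are not rectified: a ray, as slopes to the right and down, at radius r is drawn at 1 + k1 r^2 times it, then the intrinsics apply), "T" (4x4, takes a point from camera to world coordinates). Camera axes: x right, y down, z forward; pixel columns grow to the right and rows downward; lengths in m; the calibration is good to about 2 mm. A picture is of the moment at which its call begins. There is no depth.
- manip.job_done(): hands the job in, once; it reports no verdict.
The state is a dict: "time_s": time; "joint_positions": joint angles; "joint_vel": joint speeds; "tau": joint torques, N m; "ee_pos": TCP position; "tool_rot": TCP orientation; "force": force on the tool from outside, world axes, zero at the start; "moment": the same for the moment, N m; "gripper_width": opening from 0.0 (shut) to 1.0 (fully open).
Only numpy, scipy, OpenCV 4.12 (cv2) and the standard library are available. Lean on these libraries where they do the work, as an engineer would, in place of code of your own. Each camera call takes 0.05 s, during which the arm holds its last target.

TASK

One of the three steel sleeves standing in the nests of the kit block is shorter than the other two: take it out and stand it upright in the open reject tray. Then fetch the full-length sleeve from the bottom of the leaning stock canister and seat it upright, fully down, in the empty nest. Set both sleeves down gently, and leave the other two sleeves and the things lying around where they are.

Things in the scene. Friction and masses are not known exactly. Their poses are not given: they have to be found in the camera images.
- canister: Fixed, rigid stock canister: aluminium tube on an olive base plate 150 x 130 x 10 mm (two cheeks hold it). Origin: centre of the plate's underside, z up. Tube axis leans 25 degrees towards the body's -x side (to the robot): floor-to-mouth direction (-0.423, 0, 0.906) in body axes. Inside it is 74 mm wide for 65 mm from its floor, then flares over 21 mm to 118 mm (outside 126 mm) at the rim
- canister_mouth (a point): centre of the canister's mouth, in the plane of its rim, about 113 mm above the work surface (its axes are those of canister, not tilted)
- canister_floor (a point): centre of the canister's inner floor, 86 mm down the tube's axis from the mouth
- spare: full-length steel sleeve to fetch: plain tube 62 mm long, outside 66 mm, bore 54 mm, open at both ends, about 0.5 kg, standing on the canister's floor, top edge 24 mm below the rim. The gap around it is too narrow for a finger: hold it from inside, closed fingers going well down the bore and opening against its wall. Origin: centre of the lower end, z along its axis to the mouth
- kit: fixed olive kit block 100 x 290 x 20 mm with a row of three round nests along its y axis, 90 mm apart (y = -90, 0, +90 mm), each 69 mm in diameter and 10 mm deep, so that its floor is 10 mm above the work surface. Origin: centre of the underside
- kit_hole0 (a point): centre of the mouth of the nest at y = -90 mm, at the block's top face
- kit_hole1 (a point): centre of the mouth of the middle nest, at the block's top face
- kit_hole2 (a point): centre of the mouth of the nest at y = +90 mm, at the block's top face
- sleeve_a: full-length sleeve like the spare (62 mm long, outside 66, bore 54 mm) standing in one of the nests; stays there. Origin: centre of its lower end, z up
- sleeve_b: the other full-length sleeve in a nest; stays there. Origin: centre of its lower end, z up
- sleeve_short: the wrong sleeve: 45 mm long, outside 66, bore 54 mm, about 0.36 kg, open at both ends, standing in one of the three nests (which one varies). Origin: centre of its lower end, z up
- reject: reject tray: fixed grey open box 160 x 160 mm, 35 mm high, walls 4 mm, floor 4 mm thick. Origin: centre of its underside
- face_mill: bystander: dark steel milling cutter, 56 mm diameter, 40 mm high, standing; origin at the centre of its underside
- wrench: bystander: wrench 190 mm long lying flat
- oil_bottle: bystander: grey plastic bottle 56 mm diameter, 130 mm high; origin at the centre of its underside
Things that resemble listed ones, but are neither listed nor needed, are in the scene too. Of the things that look like the reject, the smaller one is meant.

How it is judged:
By the outcome, as a careful person would: the job done as asked, in the order asked, and still so for the second after the job is handed in, with the robot touching nothing.
It also fails if it takes over 67 s, if anything falls off the work surface, if the arm or the gripper's body presses on something with over 40 N, if the wrist force passes 120 N, or if a joint passes its speed limit or range.

## Working session

There is one attempt and no reset: what is moved stays moved. The work goes in short steps, Python scripts to look and compute and a tool call to move; the robot and the scene stay as the last step left them, time stands still between calls to the robot, and variables do not carry over. Pictures are saved under pics/ and viewed, and the job is handed in when it is done.

Besides the shell and the picture viewer there is one more tool, called after ">>>" as a command line: name --argument value ..., lists and objects as JSON in quotes. play_rows: Moves the arm, as the interface text tells. Its arguments: {"type":"object","properties":{"increments":{"type":"array","items":{"type":"object","properties":{"x":{"type":"number"},"y":{"type":"number"},"z":{"type":"number"},"ax":{"type":"number"},"ay":{"type":"number"},"az":{"type":"number"}}}},"hand":{"type":"number"},"force":{"type":"number"}},"required":["increments"]}

```bash
ls; mkdir -p pics
python3 - <<'E'
from bench import manip
import cv2
s=manip.state()
for k,v in s.items(): print(k,v)
for n in ["side","top","wrist"]:
    c=manip.read_camera(n)
    cv2.imwrite(f"pics/{n}0.png",c["color"][:,:,::-1])
    print(n,c["mtx"].tolist(),c["k1"],c["T"].round(4).tolist())
E
```

```text
pics
time_s 0.0
joint_positions [ 6.28070230e+01  6.67370386e+00  8.26374622e+01 -6.49199655e-06
  9.07557975e+01 -2.16752806e+00]
joint_vel [ 0.06323004  0.08849312  0.0643741   0.11298194  0.01177239 -0.02281111]
tau [ 1.83669916e-03 -7.32010245e+01 -6.32463312e+01  2.19658642e-05
  6.64290361e-03 -5.29544536e-05]
ee_pos [0.28545356 0.61140002 0.19064855]
tool_rot [ -92.16197373   89.93303642 -117.18742272]
force [ 0.40998203 -0.43511591  0.57494969]
moment [ 0.04916949 -0.0397571  -0.01127149]
gripper_width 1.001115515225503
side [[528.0937725907734, 0.0, 318.9136141817975], [0.0, 528.0937725907734, 235.44593213485354], [0.0, 0.0, 1.0]] -0.12239470663414675 [[0.9994, -0.015, 0.0326, 0.4665], [-0.0354, -0.5624, 0.8261, -1.096], [0.0059, -0.8267, -0.5626, 0.8092], [0.0, 0.0, 0.0, 1.0]]
top [[521.2848084006682, 0.0, 320.9095934661382], [0.0, 521.2848084006682, 243.05902401380652], [0.0, 0.0, 1.0]] -0.06177153321757539 [[-0.0282, -0.9908, 0.1326, 0.3447], [-0.9996, 0.0281, -0.0026, -0.0714], [-0.0012, -0.1326, -0.9912, 1.1636], [0.0, 0.0, 0.0, 1.0]]
wrist [[364.08478601983865, 0.0, 316.0991578136501], [0.0, 364.08478601983865, 237.9177460896014], [0.0, 0.0, 1.0]] -0.04050325027113357 [[0.4228, 0.8676, 0.2616, 0.2199], [0.9062, -0.4045, -0.1232, 0.6433], [-0.0011, 0.2892, -0.9573, 0.3735], [0.0, 0.0, 0.0, 1.0]]
```

View pics/side0.png

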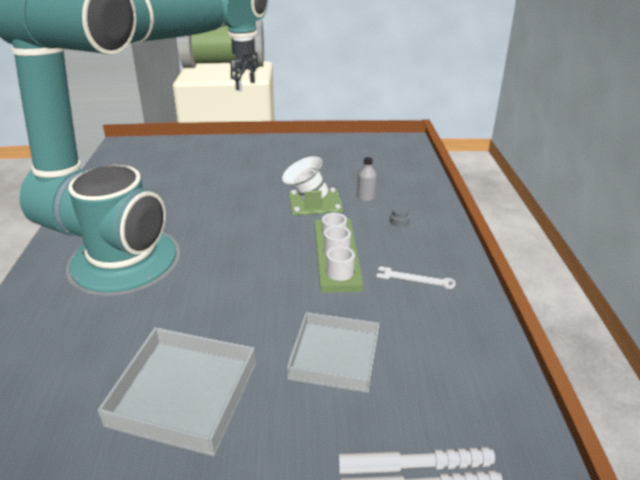

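View pics/top0.png

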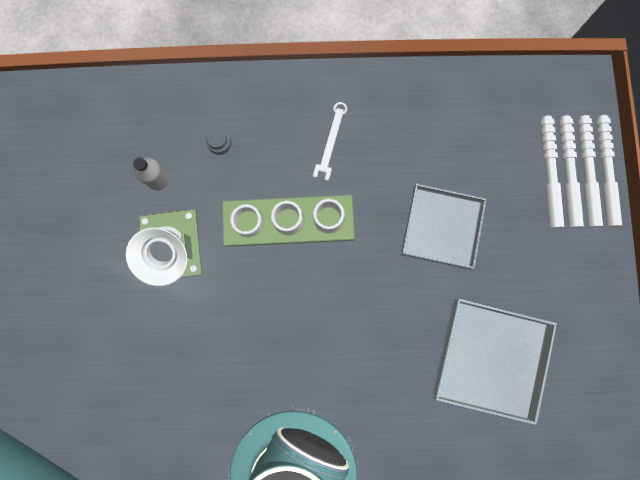

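View pics/wrist0.png

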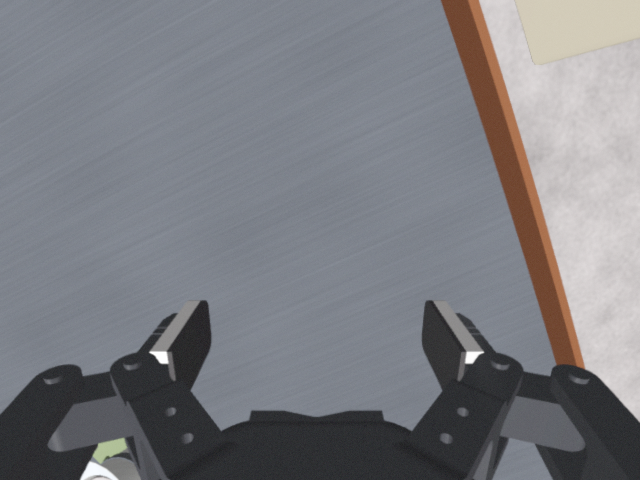

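The side view has the kit near (338,250), the canister at (315,180), the small tray at (335,350) and a larger tray at (180,390). In the top view they are at (288,220), (160,250), (444,226) and (497,362). The smaller tray, top (444,226), is the reject. Next I'll crop the sleeves.

```bash
cat > h.py <<'E'
import numpy as np, cv2
from bench import manip
from scipy.spatial.transform import Rotation as Rn
def dist(c): return np.array([c["k1"],0,0,0,0.])
def ray(c,uv):
    p=cv2.undistortPointsIter(np.array(uv,float).reshape(-1,1,2),c["mtx"],dist(c),None,None,(3,50,1e-10)).reshape(-1,2)
    d=np.c_[p,np.ones(len(p))]@c["T"][:3,:3].T
    return c["T"][:3,3],d
def onz(c,uv,z):
    o,d=ray(c,uv); return o+d*((z-o[2])/d[:,2])[:,None]
def proj(c,P):
    P=np.atleast_2d(P); T=np.linalg.inv(c["T"])
    return cv2.projectPoints(P@T[:3,:3].T+T[:3,3],np.zeros(3),np.zeros(3),c["mtx"],dist(c))[0].reshape(-1,2)
def tri(c1,u1,c2,u2):
    o1,d1=ray(c1,u1);o2,d2=ray(c2,u2);d1=d1[0];d2=d2[0]
    A=np.c_[d1,-d2];t=np.linalg.lstsq(A,o2-o1,rcond=None)[0]
    a=o1+t[0]*d1;b=o2+t[1]*d2
    return (a+b)/2,np.linalg.norm(a-b)
def toolR(s=None):
    s=s or manip.state(); return Rn.from_euler('xyz',s["tool_rot"],degrees=True)
E
python3 - <<'E'
import cv2,numpy as np,pickle
from h import *
C={n:manip.read_camera(n) for n in ["side","top"]}
pickle.dump(C,open("c0.pkl","wb"))
a=C["side"]["color"][145:300,270:430]; b=C["top"]["color"][180:300,115:370]
cv2.imwrite("pics/s_crop.png",cv2.resize(a[:,:,::-1],None,fx=3.8,fy=3.8,interpolation=cv2.INTER_CUBIC))
cv2.imwrite("pics/t_crop.png",cv2.resize(b[:,:,::-1],None,fx=3.1,fy=3.1,interpolation=cv2.INTER_CUBIC))
print(manip.state()["time_s"])
E
```

```text
0.25
```

View pics/s_crop.png

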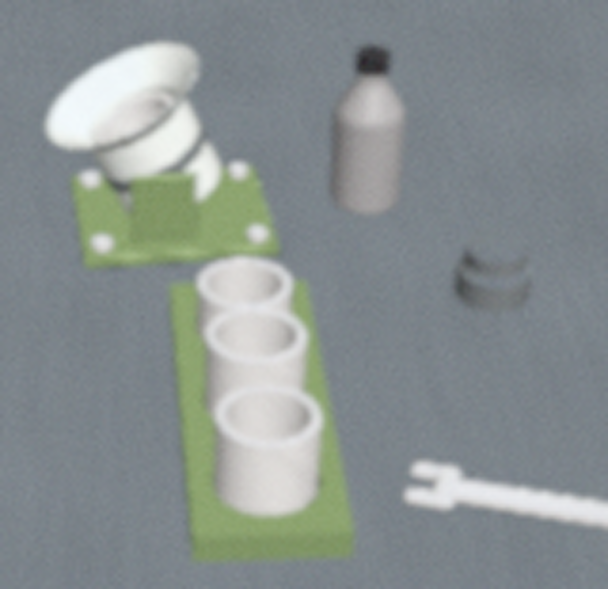

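View pics/t_crop.png

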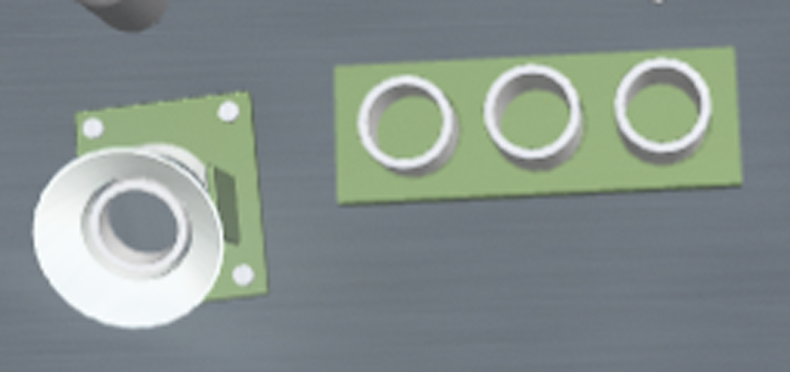

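Run:
```python
import pickle
from h import *
C=pickle.load(open("c0.pkl","rb"))
np.set_printoptions(precision=4,suppress=True)
for n in ["top","side"]:
    c=C[n]; hsv=cv2.cvtColor(c["color"],cv2.COLOR_RGB2HSV)
    m=cv2.inRange(hsv,(30,70,60),(60,255,255))
    if n=="side": m[:150]=0
    cs,_=cv2.findContours(m,cv2.RETR_EXTERNAL,cv2.CHAIN_APPROX_NONE)
    for k in cs:
        if cv2.contourArea(k)<300: continue
        r=cv2.minAreaRect(k); print(n,"green",r,cv2.contourArea(k)); b=cv2.boxPoints(r)
        h=cv2.convexHull(k); ap=cv2.approxPolyDP(h,4,True).reshape(-1,2); print(ap.tolist())
        print(onz(c,ap,0.02)[:,:2].tolist()); print(onz(c,ap,0.01)[:,:2].tolist())
c=C["top"]
# red-ish white rims: show bright mask near kit
hsv=cv2.cvtColor(c["color"],cv2.COLOR_RGB2HSV)
m=((hsv[:,:,2]>205)&(hsv[:,:,1]<40)).astype(np.uint8)*255
cs,_=cv2.findContours(m[180:300,110:370],cv2.RETR_EXTERNAL,cv2.CHAIN_APPROX_NONE,offset=(110,180))
for k in cs:
    if cv2.contourArea(k)>60 and len(k)>5: print("white",cv2.fitEllipse(k),cv2.contourArea(k))
# tray
m=cv2.inRange(c["color"],(150,160,165),(215,225,230)); m[:, :390]=0; m[:,520:]=0; m[285:]=0;m[:170]=0
m=cv2.morphologyEx(m,cv2.MORPH_OPEN,np.ones((3,3)))
cs,_=cv2.findContours(m,cv2.RETR_EXTERNAL,cv2.CHAIN_APPROX_NONE)
k=max(cs,key=cv2.contourArea); r=cv2.minAreaRect(k); print("tray",r,onz(c,cv2.boxPoints(r),0.004).tolist())
```

```text
top green ((287.72735595703125, 220.27491760253906), (43.5221061706543, 128.80642700195312), 87.27368927001953) 4191.5
[[350, 196], [352, 239], [244, 243], [224, 236], [224, 202]]
[[0.6021674742834915, -0.14258357437399302], [0.5047415036918315, -0.14351861558075335], [0.5025860023789934, 0.09601578340737513], [0.5195493578407508, 0.14046073787816232], [0.5966654002351672, 0.14027423598466376]]
[[0.6044193018022005, -0.14320571438597635], [0.5061413759792527, -0.1441489321933159], [0.5039670255791705, 0.09748010935317772], [0.5210787195110307, 0.142313719038132], [0.5988691140862378, 0.1421255862523483]]
side green ((338.1434631347656, 255.07791137695312), (73.51502227783203, 40.83161926269531), 84.80557250976562) 777.5
[[316, 221], [356, 256], [360, 290], [322, 291]]
[[0.50665490325932, 0.1340779884671648], [0.6022376791842488, -0.031516525780516336], [0.5992298261236317, -0.1637337246517837], [0.5112591304191301, -0.1646551911777938]]
[[0.5071636650183726, 0.1496636412474288], [0.603957560325209, -0.018029103814352965], [0.6009115950722603, -0.15192161301873208], [0.511826231860180
[... 668 characters left out ...]
56054688, 218.70101928710938), (28.600130081176758, 29.558250427246094), 80.33256530761719) 661.5
white ((286.1358337402344, 215.35467529296875), (29.185476303100586, 29.853744506835938), 90.07093811035156) 682.0
white ((328.4055480957031, 213.25308227539062), (29.249439239501953, 29.851133346557617), 80.55608367919922) 684.0
tray ((441.673095703125, 227.6346435546875), (67.46395111083984, 65.69890594482422), 11.30993366241455) [[0.47160961094137754, -0.2558176351426153, 0.0040000000000000036], [0.6185137199297959, -0.29264250532590286, 0.0040000000000000036], [0.5837960296322499, -0.4426864660345564, 0.0040000000000000036], [0.43749745759619396, -0.40320536587644007, 0.0040000000000000036]]
```

Run:
```python
import pickle
from h import *
np.set_printoptions(precision=4,suppress=True)
C=pickle.load(open("c0.pkl","rb")); t=C["top"]; s=C["side"]
ctr=onz(t,[[287.73,220.27]],0.02)[0]; print("kit ctr",ctr)
# long edge direction from minAreaRect
m=cv2.inRange(cv2.cvtColor(t["color"],cv2.COLOR_RGB2HSV),(30,70,60),(60,255,255)); m[:,:212]=0
k=max(cv2.findContours(m,cv2.RETR_EXTERNAL,cv2.CHAIN_APPROX_NONE)[0],key=cv2.contourArea)
b=cv2.boxPoints(cv2.minAreaRect(k)); P=onz(t,b,0.02); print(b.tolist(),P[:,:2],[np.linalg.norm(P[i]-P[i-1]) for i in range(4)])
tops=[(245.24,218.7),(286.14,215.35),(328.41,213.25)]
# side rim circles in crop px -> full px
f=lambda p:(270+p[0]/3.8-.37,145+p[1]/3.8-.37)
sd=[f((245,285)),f((256,336)),f((269,417))]
for u,v in zip(tops,sd):
    X,e=tri(t,[u],s,[v]); print("rim ctr",X,"gap",e)
    # for z hypotheses, reprojection of top ray into side
    for z in (.055,.072):
        print("  z",z,onz(t,[u],z)[0],"side pred",proj(s,onz(t,[u],z))[0],"seen",v)
```

```text
kit ctr [ 0.5509 -0.002   0.02  ]
[[222.36196899414062, 201.6018524169922], [351.0226135253906, 195.4751434326172], [353.0927429199219, 238.94798278808594], [224.43209838867188, 245.07469177246094]] [[ 0.5977  0.144 ]
 [ 0.6033 -0.1449]
 [ 0.5048 -0.1459]
 [ 0.4992  0.1396]] [np.float64(0.09860961498235526), np.float64(0.2889374122685943), np.float64(0.09852198524729562), np.float64(0.28556660347324625)]
rim ctr [0.5523 0.0882 0.0527] gap 0.002275841362646942
  z 0.055 [0.5507 0.0878 0.055 ] side pred [333.1202 219.0861] seen (334.1036842105263, 219.63)
  z 0.072 [0.5475 0.0853 0.072 ] side pred [332.1125 214.1628] seen (334.1036842105263, 219.63)
rim ctr [ 0.5538 -0.0018  0.0702] gap 0.002341706264957484
  z 0.055 [ 0.5555 -0.0009  0.055 ] side pred [337.04   237.9228] seen (336.99842105263156, 233.05105263157895)
  z 0.072 [ 0.5523 -0.0019  0.072 ] side pred [335.9494 232.589 ] seen (336.99842105263156, 233.05105263157895)
rim ctr [ 0.556  -0.092   0.0701] gap 0.0027117761509683203
  z 0.055 [ 0.5575 -0.0924  0.055 ] side pred [340.3246 259.6771] seen (340.4194736842105, 254.36684210526317)
  z 0.072 [ 0.5542 -0.092   0.072 ] side pred [339.1456 253.8574] seen (340.4194736842105, 254.36684210526317)
```

Triangulated rim heights are 53, 70 and 70 mm. The short sleeve is therefore the one at y≈+0.088, at top (245,219) and side (334,220). The other candidates, top (286,215) and (328,213), are full length. Next: canister, tray and tool axes.

Run:
```python
import pickle
from h import *
np.set_printoptions(precision=4,suppress=True)
C=pickle.load(open("c0.pkl","rb")); t=C["top"]; s=C["side"]
# undistorted big crops of canister top & tray
a=t["color"][195:295,115:215]; cv2.imwrite("pics/can.png",cv2.resize(a[:,:,::-1],None,fx=6,fy=6,interpolation=cv2.INTER_CUBIC))
a=t["color"][175:280,395:500]; cv2.imwrite("pics/tray.png",cv2.resize(a[:,:,::-1],None,fx=5.7,fy=5.7,interpolation=cv2.INTER_CUBIC))
R=toolR(); print(R.as_matrix())
X=onz(t,[(156.49,255.58)],.113); print("mouth",X, proj(s,X))
```

```text
[[-0.0002  0.423   0.9061]
 [-0.0005  0.9061 -0.423 ]
 [-1.     -0.0006  0.    ]]
mouth [[0.4689 0.2619 0.113 ]] [[301.592  169.9151]]
```

View pics/can.png

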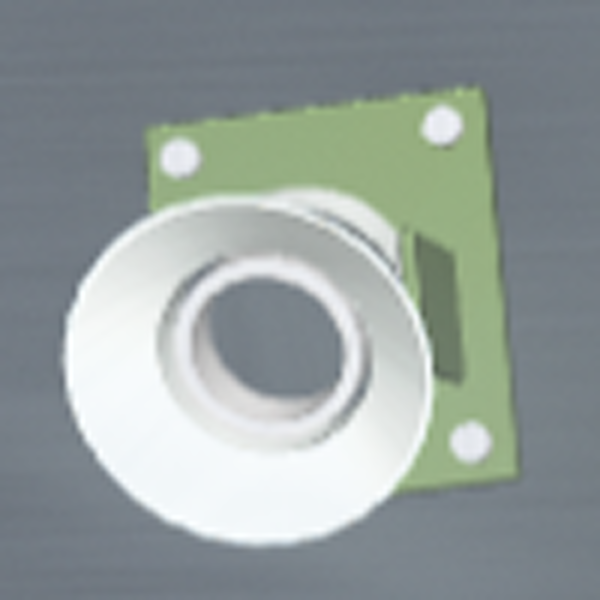

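View pics/tray.png

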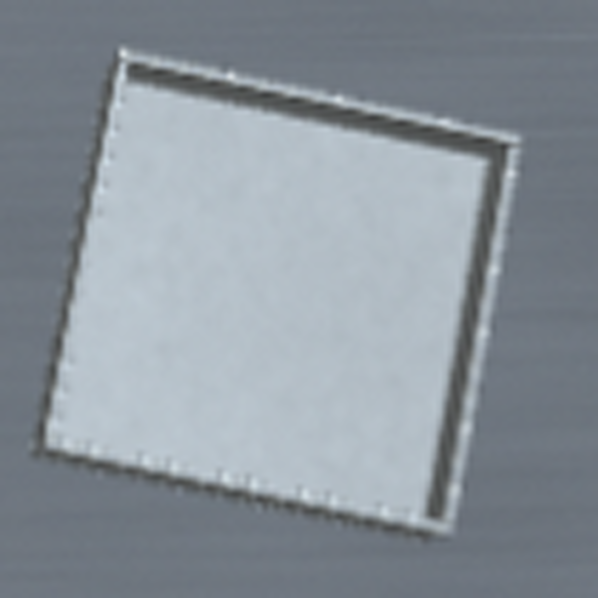

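Run:
```python
import pickle
from h import *
np.set_printoptions(precision=4,suppress=True)
C=pickle.load(open("c0.pkl","rb")); t=C["top"]; s=C["side"]
f=lambda L,k,o:[(o[0]+p[0]/k-.4,o[1]+p[1]/k-.4) for p in L]
P=onz(t,f([(148,128),(483,90),(520,480)],6,(115,195)),.01); print(P)
e=P[1]-P[2]; e2=P[0]-P[1]; print("len",np.linalg.norm(e),np.linalg.norm(e2),"yaw x",np.degrees(np.arctan2(e[1],e[0])),"yaw y",np.degrees(np.arctan2(-e2[0],e2[1])))
ctr=(P[0]+P[2])/2; print("plate ctr",ctr)
M=onz(t,[(156.49,255.58)],.113)[0]
for yaw in (5,6,7,8,9,10):
    y=np.radians(yaw); d=np.array([-.4226*np.cos(y),-.4226*np.sin(y),.9063])
    F=M-.086*d; print(yaw,"d",d,"floor",F, "base ctr",(F-d*F[2]/d[2]))
# inner sleeve rim ellipse: crop center approx
u=f([(267,345)],6,(115,195)); d=np.array([-.4226*np.cos(np.radians(7)),-.4226*np.sin(np.radians(7)),.9063])
print("spare top pred",M-.024*d, "seen", onz(t,u,(M-.024*d)[2]))
T=onz(t,f([(122,53),(518,140),(450,530),(38,452)],5.7,(395,175)),.035); print("tray",T,T.mean(0),[np.linalg.norm(T[i]-T[i-1]) for i in range(4)])
```

```text
[[0.5726 0.3355 0.01  ]
 [0.5833 0.2078 0.01  ]
 [0.4358 0.1934 0.01  ]]
len 0.14824987859595934 0.12806902496682704 yaw x 5.571534724647593 yaw y 4.786590730782635
plate ctr [0.5042 0.2644 0.01  ]
5 d [-0.421  -0.0368  0.9063] floor [0.5051 0.2651 0.0351] base ctr [0.5214 0.2665 0.    ]
6 d [-0.4203 -0.0442  0.9063] floor [0.5051 0.2657 0.0351] base ctr [0.5213 0.2674 0.    ]
7 d [-0.4195 -0.0515  0.9063] floor [0.505  0.2663 0.0351] base ctr [0.5212 0.2683 0.    ]
8 d [-0.4185 -0.0588  0.9063] floor [0.5049 0.267  0.0351] base ctr [0.5211 0.2692 0.    ]
9 d [-0.4174 -0.0661  0.9063] floor [0.5048 0.2676 0.0351] base ctr [0.521  0.2701 0.    ]
10 d [-0.4162 -0.0734  0.9063] floor [0.5047 0.2682 0.0351] base ctr [0.5208 0.271  0.    ]
spare top pred [0.479  0.2631 0.0912] seen [[0.4786 0.2634 0.0912]]
tray [[ 0.6223 -0.2895  0.035 ]
 [ 0.5837 -0.4429  0.035 ]
 [ 0.4322 -0.4057  0.035 ]
 [ 0.4668 -0.2489  0.035 ]] [ 0.5263 -0.3467  0.035 ] [np.float64(0.16071941839083492), np.float64(0.15816885733237587), np.float64(0.15594618941243182), np.float64(0.16060878371720078)]
```

```bash
cat >> h.py <<'E'
def plan(p,R,n=8,from_=None,show=True):
    """increments in tool axes: straight line + constant turn, n rows"""
    if from_ is None:
        s=manip.state(); p0=s["ee_pos"]; R0=toolR(s)
    else: p0,R0=from_
    rv=(R0.inv()*R).as_rotvec()/n; dR=Rn.from_rotvec(rv)
    d=(np.array(p)-p0)*1000/n; Rk=R0
    rows=[]
    for i in range(n):
        x=Rk.inv().apply(d); rows.append(np.r_[x,rv]); Rk=Rk*dR
    for r in rows: print('{"x":%.1f,"y":%.1f,"z":%.1f,"ax":%.4f,"ay":%.4f,"az":%.4f}'%tuple(r))
    return rows
def Rdown(ang=0.,tilt=None):
    """tool x down, tool y at world angle ang deg"""
    a=np.radians(ang); x=np.array([0,0,-1.]); y=np.array([np.cos(a),np.sin(a),0])
    return Rn.from_matrix(np.c_[x,y,np.cross(x,y)])
E
python3 - <<'E'
from h import *
plan([.551,.088,.190],Rdown(0),16)
E
```

```text
{"x":0.1,"y":-22.6,"z":28.9,"ax":0.0709,"ay":0.0000,"az":0.0000}
{"x":0.1,"y":-20.5,"z":30.4,"ax":0.0709,"ay":0.0000,"az":0.0000}
{"x":0.1,"y":-18.3,"z":31.8,"ax":0.0709,"ay":0.0000,"az":0.0000}
{"x":0.1,"y":-16.0,"z":33.0,"ax":0.0709,"ay":0.0000,"az":0.0000}
{"x":0.1,"y":-13.6,"z":34.1,"ax":0.0709,"ay":0.0000,"az":0.0000}
{"x":0.1,"y":-11.2,"z":34.9,"ax":0.0709,"ay":0.0000,"az":0.0000}
{"x":0.1,"y":-8.7,"z":35.6,"ax":0.0709,"ay":0.0000,"az":0.0000}
{"x":0.1,"y":-6.2,"z":36.2,"ax":0.0709,"ay":0.0000,"az":0.0000}
{"x":0.1,"y":-3.6,"z":36.5,"ax":0.0709,"ay":0.0000,"az":0.0000}
{"x":0.1,"y":-1.0,"z":36.7,"ax":0.0709,"ay":0.0000,"az":0.0000}
{"x":0.1,"y":1.6,"z":36.7,"ax":0.0709,"ay":0.0000,"az":0.0000}
{"x":0.1,"y":4.2,"z":36.4,"ax":0.0709,"ay":0.0000,"az":0.0000}
{"x":0.1,"y":6.8,"z":36.1,"ax":0.0709,"ay":0.0000,"az":0.0000}
{"x":0.1,"y":9.3,"z":35.5,"ax":0.0709,"ay":0.0000,"az":0.0000}
{"x":0.1,"y":11.8,"z":34.7,"ax":0.0709,"ay":0.0000,"az":0.0000}
{"x":0.1,"y":14.2,"z":33.8,"ax":0.0709,"ay":0.0000,"az":0.0000}
```

>>> play_rows --increments '[{"y": -22.6, "z": 28.9, "ax": 0.071}, {"y": -20.5, "z": 30.4, "ax": 0.071}, {"y": -18.3, "z": 31.8, "ax": 0.071}, {"y": -16, "z": 33, "ax": 0.071}, {"y": -13.6, "z": 34.1, "ax": 0.071}, {"y": -11.2, "z": 34.9, "ax": 0.071}, {"y": -8.7, "z": 35.6, "ax": 0.071}, {"y": -6.2, "z": 36.2, "ax": 0.071}]' --hand 0 --force 40

```text
invalid input at $.increments[0]: expected keys x, y, z, ax, ay, az
```

>>> play_rows --increments '[{"y": -3.6, "z": 36.5, "ax": 0.071}, {"y": -1, "z": 36.7, "ax": 0.071}, {"y": 1.6, "z": 36.7, "ax": 0.071}, {"y": 4.2, "z": 36.4, "ax": 0.071}, {"y": 6.8, "z": 36.1, "ax": 0.071}, {"y": 9.3, "z": 35.5, "ax": 0.071}, {"y": 11.8, "z": 34.7, "ax": 0.071}, {"y": 14.2, "z": 33.8, "ax": 0.071}]'

```text
invalid input at $.increments[0]: expected keys x, y, z, ax, ay, az
```

Run:
```python
from h import *
import pickle
np.set_printoptions(precision=4,suppress=True)
c=manip.read_camera("wrist"); pickle.dump(c,open("w1.pkl","wb")); cv2.imwrite("pics/w1.png",c["color"][:,:,::-1])
s=manip.state(); print(s["time_s"],s["ee_pos"],s["tool_rot"],s["joint_positions"],s["joint_vel"]);print(toolR(s).as_matrix())
for z in (.055,.02): print(proj(c,[.551,.088,z]))
```

```text
0.3 [0.2855 0.6116 0.1912] [ -89.2665   89.978  -114.2927] [62.8077  6.655  82.6096 -0.0011 90.7574 -2.1662] [-0.0817 -0.071  -0.1068 -0.0915  0.017   0.0142]
[[-0.0002  0.423   0.9061]
 [-0.0004  0.9061 -0.423 ]
 [-1.     -0.0004  0.    ]]
[[ 45.7112 550.5158]]
[[ 61.6355 525.0279]]
```

View pics/w1.png

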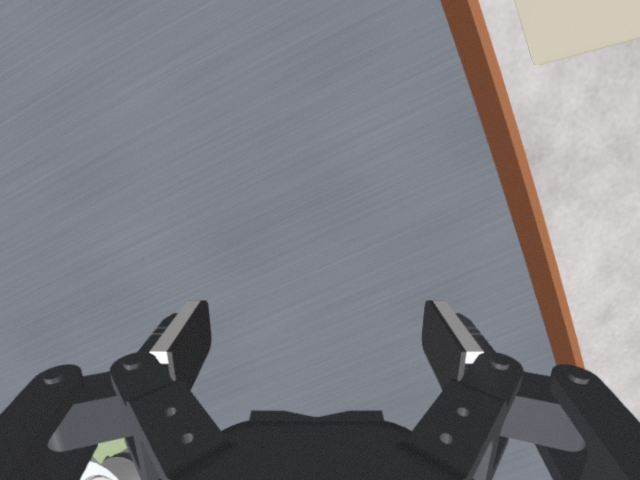

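All six keys are required, so both calls were refused and the view has not changed. I'll resend them with every key.

>>> play_rows --increments '[{"x": 0, "y": -22.6, "z": 28.9, "ax": 0.071, "ay": 0, "az": 0}, {"x": 0, "y": -20.5, "z": 30.4, "ax": 0.071, "ay": 0, "az": 0}, {"x": 0, "y": -18.3, "z": 31.8, "ax": 0.071, "ay": 0, "az": 0}, {"x": 0, "y": -16, "z": 33, "ax": 0.071, "ay": 0, "az": 0}, {"x": 0, "y": -13.6, "z": 34.1, "ax": 0.071, "ay": 0, "az": 0}, {"x": 0, "y": -11.2, "z": 34.9, "ax": 0.071, "ay": 0, "az": 0}, {"x": 0, "y": -8.7, "z": 35.6, "ax": 0.071, "ay": 0, "az": 0}, {"x": 0, "y": -6.2, "z": 36.2, "ax": 0.071, "ay": 0, "az": 0}]' --hand 0 --force 40

```text
time_s: 1.3
ee_pos: [0.4186, 0.3488, 0.1914]
tool_rot: [97.8, 90.0, 40.1]
force: [0.4, 0.0, 0.0]
gripper_width: 0.998
```

>>> play_rows --increments '[{"x": 0, "y": -3.6, "z": 36.5, "ax": 0.071, "ay": 0, "az": 0}, {"x": 0, "y": -1, "z": 36.7, "ax": 0.071, "ay": 0, "az": 0}, {"x": 0, "y": 1.6, "z": 36.7, "ax": 0.071, "ay": 0, "az": 0}, {"x": 0, "y": 4.2, "z": 36.4, "ax": 0.071, "ay": 0, "az": 0}, {"x": 0, "y": 6.8, "z": 36.1, "ax": 0.071, "ay": 0, "az": 0}, {"x": 0, "y": 9.3, "z": 35.5, "ax": 0.071, "ay": 0, "az": 0}, {"x": 0, "y": 11.8, "z": 34.7, "ax": 0.071, "ay": 0, "az": 0}, {"x": 0, "y": 14.2, "z": 33.8, "ax": 0.071, "ay": 0, "az": 0}]'

```text
time_s: 2.3
ee_pos: [0.551, 0.0867, 0.1915]
tool_rot: [90.8, 90.0, 0.5]
force: [-0.7, 0.4, -0.4]
gripper_width: 0.999
```

Run:
```python
from h import *
import pickle
np.set_printoptions(precision=4,suppress=True)
c=manip.read_camera("wrist"); pickle.dump(c,open("w1.pkl","wb")); cv2.imwrite("pics/w1b.png",c["color"][:,:,::-1])
s=manip.state(); print(s["time_s"],s["ee_pos"],s["tool_rot"],s["joint_positions"],s["joint_vel"]);print(toolR(s).as_matrix())
for z in (.055,.02): print(proj(c,[.551,.088,z]))
```

```text
2.35 [0.5523 0.0837 0.1912] [ 13.7067  89.9194 -76.8477] [ 6.0491 -7.9389 97.0778 -0.08   90.8511  6.6023] [ 3.1215 -0.672   0.8326  0.3349  0.2553 -0.6178]
[[ 0.0003  1.     -0.0097]
 [-0.0014 -0.0097 -1.    ]
 [-1.      0.0003  0.0014]]
[[314.8432 212.8573]]
[[314.9605 204.9586]]
```

View pics/w1b.png

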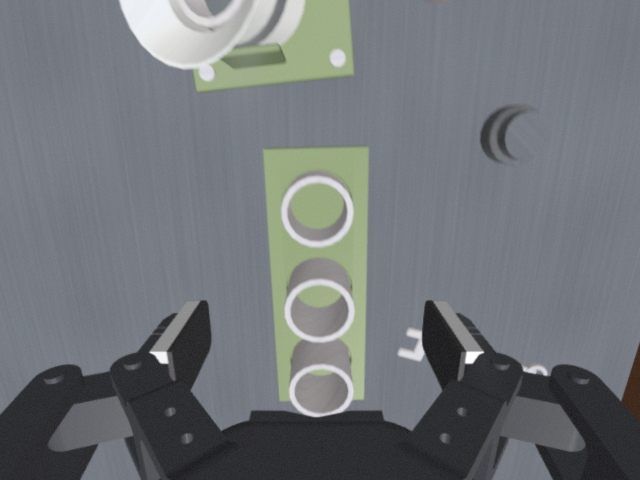

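Run:
```python
from h import *
import pickle
np.set_printoptions(precision=4,suppress=True)
c=pickle.load(open("w1.pkl","rb"))
g=c["color"]; hsv=cv2.cvtColor(g,cv2.COLOR_RGB2HSV)
m=((hsv[:,:,2]>195)&(hsv[:,:,1]<40)).astype(np.uint8)*255
cs,_=cv2.findContours(m[160:420,260:380],cv2.RETR_EXTERNAL,cv2.CHAIN_APPROX_NONE,offset=(260,160))
for k in cs:
    if cv2.contourArea(k)>500:
        e=cv2.fitEllipse(k); print(e)
        for z in (.055,.072):
            w=onz(c,[e[0]],z)[0]; r=onz(c,[(e[0][0]-e[1][0]/2,e[0][1]),(e[0][0]+e[1][0]/2,e[0][1])],z); print(z,w,"width",np.linalg.norm(r[0]-r[1]))
s=manip.state(); print(s["ee_pos"],s["joint_vel"])
```

```text
((320.8480529785156, 390.2709655761719), (50.79183578491211, 64.05927276611328), 87.76101684570312)
0.055 [ 0.5563 -0.1038  0.055 ] width 0.05371626981220725
0.072 [ 0.5561 -0.0897  0.072 ] width 0.050855653749507825
((319.21368408203125, 310.5101318359375), (61.5999755859375, 69.30435943603516), 90.22262573242188)
0.055 [ 0.5548 -0.0096  0.055 ] width 0.060164466176700196
0.072 [ 0.5546 -0.0005  0.072 ] width 0.05696045668478107
((316.93994140625, 211.44703674316406), (69.67650604248047, 71.18378448486328), 94.159423828125)
0.055 [0.5529 0.0893 0.055 ] width 0.062484520187882385
0.072 [0.5529 0.0931 0.072 ] width 0.05915695811507994
[0.5523 0.0837 0.1912] [ 3.1215 -0.672   0.8326  0.3349  0.2553 -0.6178]
```

```bash
python3 - <<'E'
from h import *
import pickle
np.set_printoptions(precision=1,suppress=True)
c=manip.read_camera("wrist"); s=manip.state(); R=toolR(s); p=s["ee_pos"]
print(s["ee_pos"].round(4),s["joint_vel"])
for x in (0,-.013,-.019,-.032,-.06):
    for y in (0,.0425,.057):
      print(x,y,proj(c,p+R.apply([[x,y,0],[x,y,.011],[x,y,-.011]])).tolist())
E
python3 -c "
import cv2;a=cv2.imread('pics/w1b.png')[280:480,0:640];cv2.imwrite('pics/w1c.png',cv2.resize(a[:,60:330],None,fx=2.9,fy=2.9,interpolation=2))"
```

```text
[0.6 0.1 0.2] [ 2.8 -0.9  0.9  1.   0.4 -0.4]
0 0 [[312.51356771668, 268.8210299092177], [312.63000810198196, 287.53901718614674], [312.393997780939, 249.46274161826105]]
0 0.0425 [[391.3163451379564, 268.54936184525707], [390.1384310202654, 287.24346216917576], [392.5168908174238, 249.21786235110693]]
0 0.057 [[418.0546885456408, 268.43013954297453], [416.44214632023943, 287.1010978224868], [419.6981786368689, 249.12435541144038]]
-0.013 0 [[312.2787924040261, 278.3845600098078], [312.4075369352892, 298.1694317049761], [312.1463311080885, 257.86910167557545]]
-0.013 0.0425 [[396.3861740395859, 278.07310261924243], [395.0322227501317, 297.82949496038503], [397.76871073604315, 257.5898432197248]]
-0.013 0.057 [[424.9019696407312, 277.9270969546518], [423.05121934496356, 297.6560589654002], [426.7916691587534, 257.47456104039713]]
-0.019 0 [[312.1594767649547, 283.247343898685], [312.29470612377656, 303.5639697819879], [312.0202043234696, 262.1520271352165]]
-0.019 0.0425 [[398.96134059598836, 282.9136648326804], [397.51295383378454, 303.19932008134424], [400.44173477924585, 261.853511
[... 252 characters left out ...]
8093, 272.4684414961914]]
-0.032 0.0425 [[405.14214924731385, 294.5403059610379], [403.4531616329722, 316.06756072651876], [406.8725558100518, 272.11829134693716]]
-0.032 0.057 [[436.717081821704, 294.336998943233], [434.413915204063, 315.8285490997994], [439.07636493338805, 271.9555487887738]]
-0.06 0 [[311.0842325672914, 327.14595719732006], [311.28511338417695, 351.9280055910166], [310.875380468011, 301.08625278615744]]
-0.06 0.0425 [[422.11974684717904, 326.53957797133785], [419.6666950188884, 351.26398054444905], [424.65028097993275, 300.54808128666605]]
-0.06 0.057 [[459.5821365132766, 326.17780358910306], [456.2513758719266, 350.8476874988383], [463.0168444099328, 300.25012415013293]]
```

View pics/w1c.png

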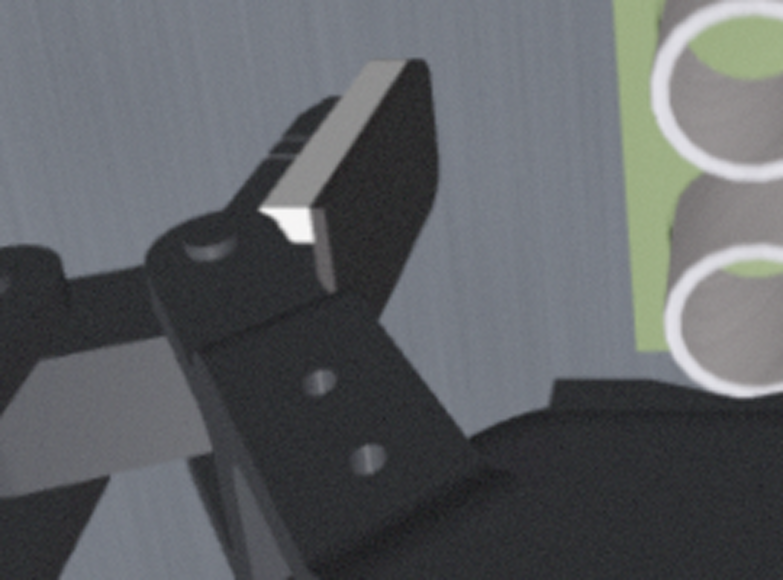

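Run:
```python
from h import *
np.set_printoptions(precision=1,suppress=True)
c=manip.read_camera("side"); s=manip.state(); R=toolR(s); p=s["ee_pos"]
print(s["time_s"],s["ee_pos"]*1000,s["joint_vel"])
q=proj(c,p+R.apply([[0,0,0],[-.013,.0425,0],[-.013,-.0425,0],[-.05,.0425,0],[-.05,-.0425,0]])); print(q)
g=c["color"][:,:,::-1].copy()
u,v=q[0].astype(int); k=5
a=cv2.resize(g[v-90:v+60,u-80:u+80],None,fx=k,fy=k,interpolation=cv2.INTER_CUBIC)
for x,y in q: cv2.drawMarker(a,(int((x-u+80+.5)*k),int((y-v+90+.5)*k)),(0,0,255),0,12,1)
cv2.imwrite("pics/sg.png",a[:600])
```

```text
2.45 [550.9  86.7 191.2] [ 2.  -0.6  0.5  0.6  0.3 -0.1]
[[334.3 173.7]
 [351.4 169. ]
 [317.5 169.2]
 [352.  155.6]
 [317.6 155.8]]
```

View pics/sg.png

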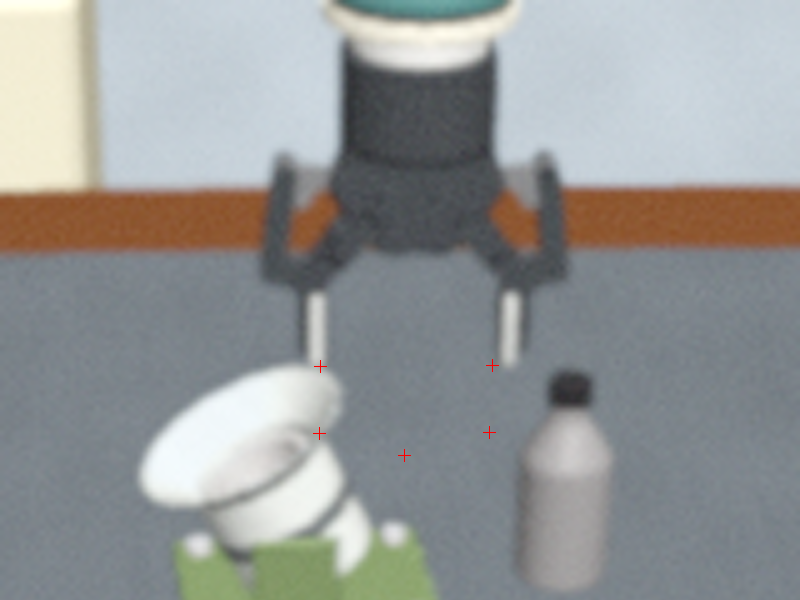

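The side view shows the fingertips at crop (315,365) and (510,365), about 50 mm behind where the reported TCP projects. The wrist view agrees. Before going down I'll shut the fingers and check that offset.

>>> play_rows --increments '[{"x": 0, "y": 0.5, "z": -1, "ax": 0, "ay": 0, "az": 0}, {"x": 0, "y": 0, "z": 0, "ax": 0, "ay": 0, "az": 0}, {"x": 0, "y": 0, "z": 0, "ax": 0, "ay": 0, "az": 0}, {"x": 0, "y": 0, "z": 0, "ax": 0, "ay": 0, "az": 0}, {"x": 0, "y": 0, "z": 0, "ax": 0, "ay": 0, "az": 0}, {"x": 0, "y": 0, "z": 0, "ax": 0, "ay": 0, "az": 0}, {"x": 0, "y": 0, "z": 0, "ax": 0, "ay": 0, "az": 0}, {"x": 0, "y": 0, "z": 0, "ax": 0, "ay": 0, "az": 0}]' --hand 255 --force 40

```text
time_s: 3.45
ee_pos: [0.5511, 0.0889, 0.1914]
tool_rot: [111.5, 90.0, 21.3]
force: [0.4, 0.3, -0.0]
gripper_width: -0.002
```

Run:
```python
from h import *
np.set_printoptions(precision=1,suppress=True)
s=manip.state(); R=toolR(s); p=s["ee_pos"]
print(s["time_s"],s["ee_pos"]*1000,s["joint_positions"],s["gripper_width"])
for n,k in (("side",5),("wrist",1)):
    c=manip.read_camera(n)
    q=proj(c,p+R.apply([[0,0,0],[-.037,0.,0],[-.037,.0145,0],[-.037,-.0145,0]])); print(q)
    g=c["color"][:,:,::-1].copy()
    if n=="side":
        u,v=q[0].astype(int)
        g=cv2.resize(g[v-90:v+30,u-80:u+80],None,fx=k,fy=k,interpolation=cv2.INTER_CUBIC); q=(q-[u-80.5,v-90.5])*k
    for x,y in q: cv2.drawMarker(g,(int(x),int(y)),(0,0,255),0,12,1)
    cv2.imwrite(f"pics/cl_{n}.png",g[:600])
```

```text
3.45 [551.1  88.9 191.4] [ 6.5 -8.  97.1  0.  90.9  6.7] -0.0016883283195167453
[[334.4 173.2]
 [334.7 159.9]
 [340.5 159.9]
 [328.9 160. ]]
[[314.  271.7]
 [313.5 303.3]
 [346.3 303.3]
 [280.8 303.2]]
```

View pics/cl_side.png

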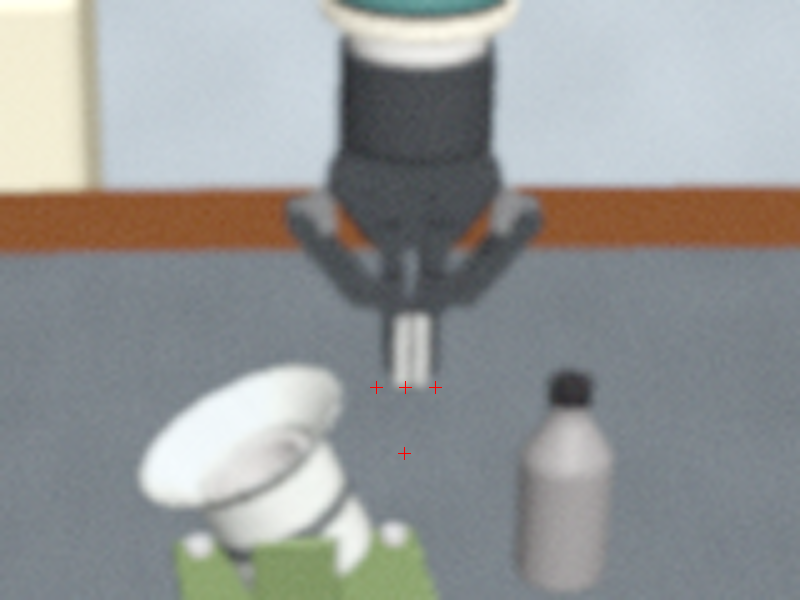

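View pics/cl_wrist.png

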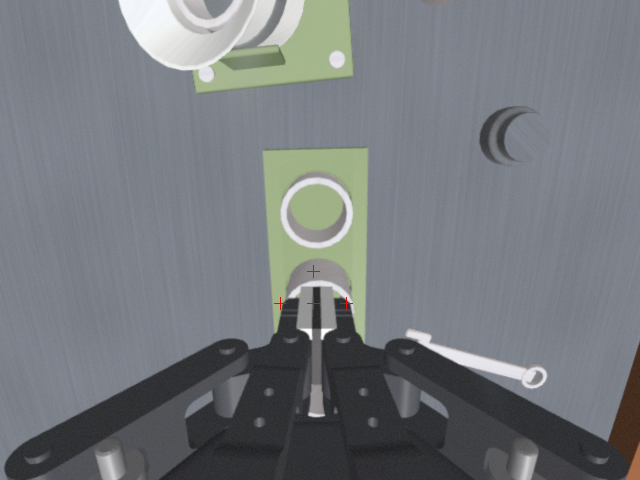

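Shut, the tips are at side crop (411,385) and wrist (316,290–330). Both put the real tip about 38 mm behind the reported TCP, and a millimetre or so to +x. I'll open and go down to a height that is safe under either reading, then look again.

>>> play_rows --increments '[{"x": 0, "y": 0.5, "z": 0, "ax": 0, "ay": 0, "az": 0}, {"x": 10, "y": 0, "z": 0, "ax": 0, "ay": 0, "az": 0}, {"x": 20, "y": 0, "z": 0, "ax": 0, "ay": 0, "az": 0}, {"x": 35, "y": 0, "z": 0, "ax": 0, "ay": 0, "az": 0}, {"x": 35, "y": 0, "z": 0, "ax": 0, "ay": 0, "az": 0}, {"x": 35, "y": 0, "z": 0, "ax": 0, "ay": 0, "az": 0}, {"x": 26, "y": 0, "z": 0, "ax": 0, "ay": 0, "az": 0}, {"x": 0, "y": 0, "z": 0, "ax": 0, "ay": 0, "az": 0}]' --hand 0 --force 40

```text
time_s: 4.55
ee_pos: [0.5497, 0.0887, 0.0273]
tool_rot: [-83.3, 89.7, -173.5]
force: [-0.0, -0.8, 1.3]
gripper_width: 1.0
```

Run:
```python
from h import *
np.set_printoptions(precision=1,suppress=True)
s=manip.state(); R=toolR(s); p=s["ee_pos"]
print(s["time_s"],s["ee_pos"]*1000,s["joint_positions"],s["gripper_width"]); print(R.as_matrix())
for n,k in (("side",5),("wrist",1)):
    c=manip.read_camera(n)
    q=proj(c,p+R.apply([[0,0,0],[-.05,.0425,0],[-.05,-.0425,0]])); print(q)
    g=c["color"][:,:,::-1].copy()
    if n=="side":
        u,v=q[0].astype(int)
        g=cv2.resize(g[v-90:v+30,u-80:u+80],None,fx=k,fy=k,interpolation=cv2.INTER_CUBIC); q=(q-[u-80.5,v-90.5])*k
    for x,y in q: cv2.drawMarker(g,(int(x),int(y)),(0,0,255),0,12,1)
    cv2.imwrite(f"pics/d1_{n}.png",g[:600])
```

```text
4.55 [549.7  88.7  27.3] [  6.5  -2.5 107.6  -0.   75.2   6.7] 1.0002968889889372
[[-0.  1. -0.]
 [-0. -0. -1.]
 [-1. -0.  0.]]
[[332.5 227.6]
 [349.1 211.6]
 [316.9 211.9]]
[[312.1 270.5]
 [413.4 315.4]
 [208.8 315.5]]
```

View pics/d1_side.png

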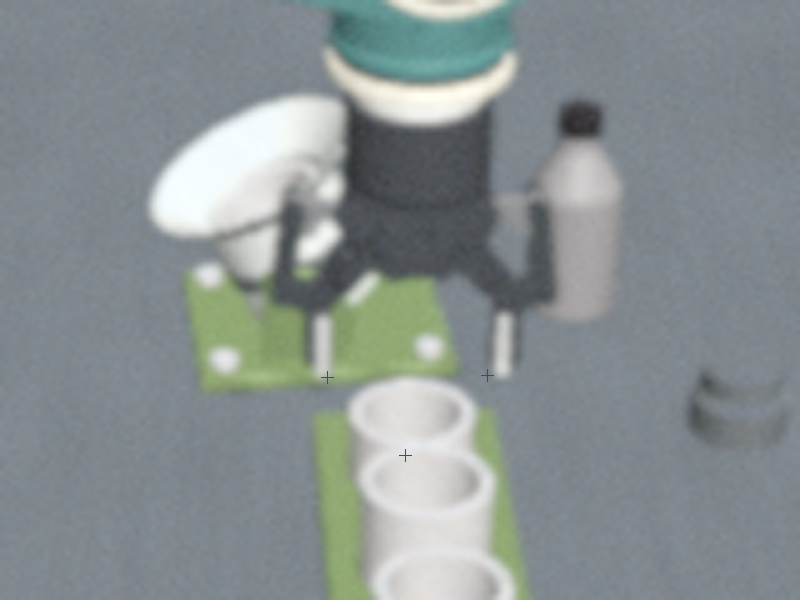

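View pics/d1_wrist.png

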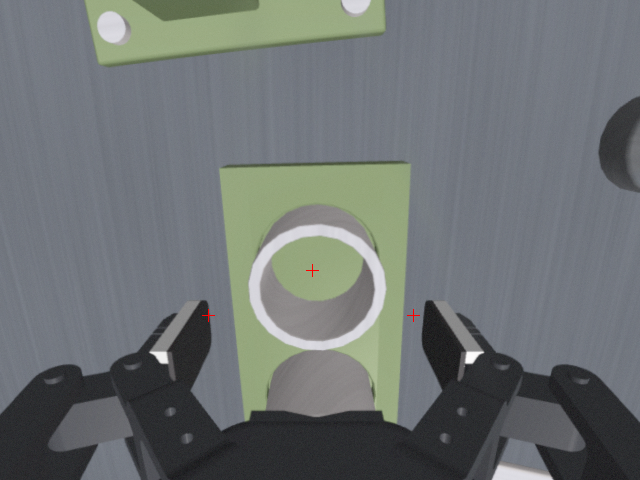

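The wrist view has the short sleeve's rim centre at (317,288), midway between the pads at (210) and (425). In the side view the tips are still above its rim, which confirms the ~38 mm offset. I'll go down 46 mm and close.

>>> play_rows --increments '[{"x": 8, "y": 0, "z": 0, "ax": 0, "ay": 0, "az": 0}, {"x": 10, "y": 0, "z": 0, "ax": 0, "ay": 0, "az": 0}, {"x": 10, "y": 0, "z": 0, "ax": 0, "ay": 0, "az": 0}, {"x": 8, "y": 0, "z": 0, "ax": 0, "ay": 0, "az": 0}, {"x": 5, "y": 0, "z": 0, "ax": 0, "ay": 0, "az": 0}, {"x": 3, "y": 0, "z": 0, "ax": 0, "ay": 0, "az": 0}, {"x": 2, "y": 0, "z": 0, "ax": 0, "ay": 0, "az": 0}, {"x": 0, "y": 0, "z": 0, "ax": 0, "ay": 0, "az": 0}]'

```text
time_s: 5.65
ee_pos: [0.5516, 0.0889, -0.0156]
tool_rot: [78.9, 90.0, -11.2]
force: [0.1, -0.2, -0.7]
gripper_width: 1.003
```

>>> play_rows --increments '[{"x": 0, "y": 0, "z": 0, "ax": 0, "ay": 0, "az": 0}, {"x": 0, "y": 0, "z": 0, "ax": 0, "ay": 0, "az": 0}, {"x": 0, "y": 0, "z": 0, "ax": 0, "ay": 0, "az": 0}, {"x": 0, "y": 0, "z": 0, "ax": 0, "ay": 0, "az": 0}, {"x": 0, "y": 0, "z": 0, "ax": 0, "ay": 0, "az": 0}, {"x": 0, "y": 0, "z": 0, "ax": 0, "ay": 0, "az": 0}, {"x": 0, "y": 0, "z": 0, "ax": 0, "ay": 0, "az": 0}, {"x": 0, "y": 0, "z": 0, "ax": 0, "ay": 0, "az": 0}]' --hand 255 --force 35

```text
time_s: 6.65
ee_pos: [0.5518, 0.0889, -0.0152]
tool_rot: [92.8, 90.0, 2.7]
force: [-1.9, 0.0, 6.5]
gripper_width: 0.746
```

```bash
cat >> h.py <<'E'
def snap(n,name,P=None,win=None,k=1):
    c=manip.read_camera(n); g=c["color"][:,:,::-1].copy()
    o=np.array([0,0])
    if win: u0,v0,u1,v1=win; g=cv2.resize(g[v0:v1,u0:u1],None,fx=k,fy=k,interpolation=cv2.INTER_CUBIC); o=np.array([u0,v0])
    if P is not None:
        for x,y in (proj(c,P)-o+.5)*k: cv2.drawMarker(g,(int(x),int(y)),(0,0,255),0,12,1)
    cv2.imwrite(f"pics/{name}.png",g); return c
def st():
    np.set_printoptions(precision=2,suppress=True)
    s=manip.state(); print(round(s["time_s"],2),"pos",s["ee_pos"]*1000,"F",s["force"],"M",s["moment"],"w",round(s["gripper_width"],3),"j",s["joint_positions"]); return s
E
python3 - <<'E'
from h import *
st(); snap("side","g1",win=(260,140,420,260),k=5); snap("wrist","g1w")
E
```

```text
6.65 pos [551.78  88.89 -15.15] F [-1.94  0.03  6.45] M [0.   0.38 0.01] w 0.746 j [  6.54   0.02 109.39  -0.    70.57   6.65]
```

View pics/g1.png

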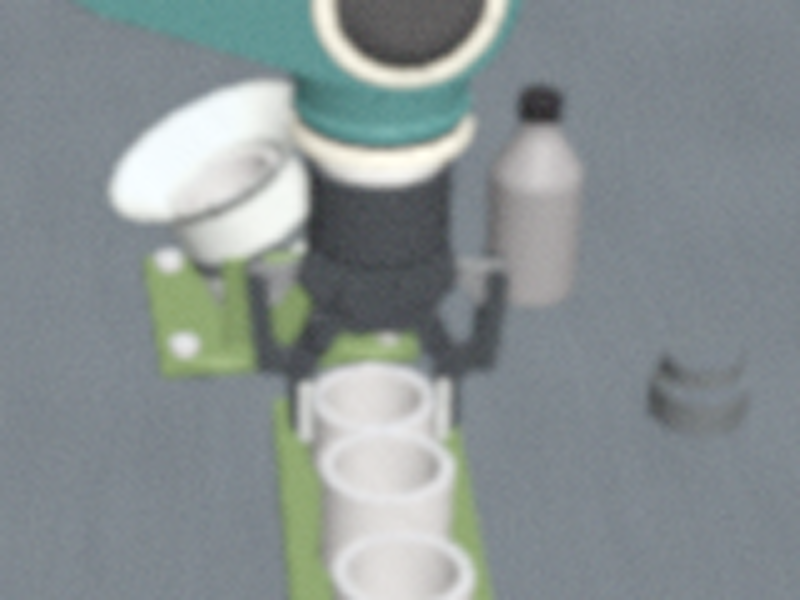

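View pics/g1w.png

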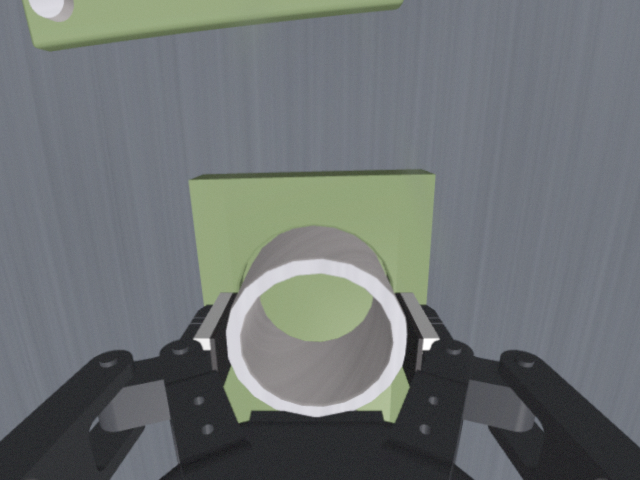

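The sleeve is gripped squarely: wrist rim centre (317,338), a pad on each side, opening 0.746. Now lift.

>>> play_rows --increments '[{"x": -3, "y": 0, "z": 0, "ax": 0, "ay": 0, "az": 0}, {"x": -6, "y": 0, "z": 0, "ax": 0, "ay": 0, "az": 0}, {"x": -12, "y": 0, "z": 0, "ax": 0, "ay": 0, "az": 0}, {"x": -20, "y": 0, "z": 0, "ax": 0, "ay": 0, "az": 0}, {"x": -25, "y": 0, "z": 0, "ax": 0, "ay": 0, "az": 0}, {"x": -22, "y": 0, "z": 0, "ax": 0, "ay": 0, "az": 0}, {"x": -14, "y": 0, "z": 6, "ax": 0, "ay": 0, "az": 0}, {"x": -8, "y": -1, "z": 12, "ax": 0, "ay": 0, "az": 0}]'

```text
time_s: 7.75
ee_pos: [0.5507, 0.0704, 0.0956]
tool_rot: [89.4, 89.9, -0.7]
force: [-0.5, -0.1, -3.0]
gripper_width: 0.749
```

>>> play_rows --increments '[{"x": 0, "y": -3, "z": 25, "ax": 0, "ay": 0, "az": 0}, {"x": 0, "y": -3, "z": 40, "ax": 0, "ay": 0, "az": 0}, {"x": 0, "y": -3, "z": 50, "ax": 0, "ay": 0, "az": 0}, {"x": 0, "y": -3, "z": 50, "ax": 0, "ay": 0, "az": 0}, {"x": 0, "y": -3, "z": 50, "ax": 0, "ay": 0, "az": 0}, {"x": 0, "y": -3, "z": 50, "ax": 0, "ay": 0, "az": 0}, {"x": 0, "y": -3, "z": 50, "ax": 0, "ay": 0, "az": 0}, {"x": 0, "y": -3, "z": 40, "ax": 0, "ay": 0, "az": 0}]'

```text
time_s: 8.75
ee_pos: [0.5246, -0.2865, 0.094]
tool_rot: [-108.6, 89.9, 161.3]
force: [-0.0, 1.1, -3.3]
gripper_width: 0.747
```

Run:
```python
from h import *
s=st(); print(toolR(s).as_matrix()); snap("side","t1",win=(240,180,440,400),k=2.5); snap("wrist","t1w")
plan([.526,-.347,s["ee_pos"][2]],Rdown(0),8)
```

```text
8.75 pos [ 524.65 -286.54   93.99] F [-0.05  1.08 -3.26] M [0.04 0.05 0.01] w 0.747 j [-31.08  -0.43  99.08  -0.01  81.41 -30.9 ]
[[-0.  1. -0.]
 [ 0. -0. -1.]
 [-1. -0. -0.]]
{"x":-0.0,"y":0.2,"z":7.4,"ax":-0.0007,"ay":0.0000,"az":0.0002}
{"x":-0.0,"y":0.2,"z":7.4,"ax":-0.0007,"ay":0.0000,"az":0.0002}
{"x":-0.0,"y":0.2,"z":7.4,"ax":-0.0007,"ay":0.0000,"az":0.0002}
{"x":-0.0,"y":0.2,"z":7.4,"ax":-0.0007,"ay":0.0000,"az":0.0002}
{"x":-0.0,"y":0.2,"z":7.4,"ax":-0.0007,"ay":0.0000,"az":0.0002}
{"x":-0.0,"y":0.2,"z":7.4,"ax":-0.0007,"ay":0.0000,"az":0.0002}
{"x":-0.0,"y":0.2,"z":7.4,"ax":-0.0007,"ay":0.0000,"az":0.0002}
{"x":-0.0,"y":0.2,"z":7.4,"ax":-0.0007,"ay":0.0000,"az":0.0002}
```

View pics/t1w.png

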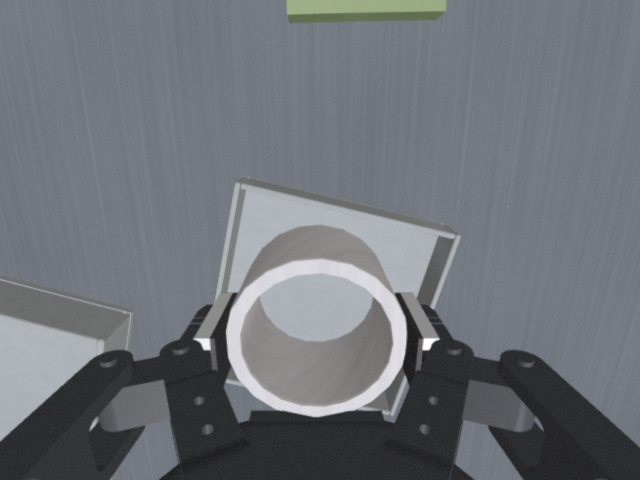

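The held sleeve is upright, rim at (317,338), over the small tray. The last commands settle near y −0.334, so I'll finish the traverse and start down.

>>> play_rows --increments '[{"x": 0, "y": 0, "z": 7, "ax": 0, "ay": 0, "az": 0}, {"x": 0, "y": 0.5, "z": 6, "ax": 0, "ay": 0, "az": 0}, {"x": 8, "y": 0, "z": 0, "ax": 0, "ay": 0, "az": 0}, {"x": 18, "y": 0, "z": 0, "ax": 0, "ay": 0, "az": 0}, {"x": 22, "y": 0, "z": 0, "ax": 0, "ay": 0, "az": 0}, {"x": 18, "y": 0, "z": 0, "ax": 0, "ay": 0, "az": 0}, {"x": 12, "y": 0, "z": 0, "ax": 0, "ay": 0, "az": 0}, {"x": 7, "y": 0, "z": 0, "ax": 0, "ay": 0, "az": 0}]'

```text
time_s: 9.85
ee_pos: [0.5262, -0.2973, 0.0089]
tool_rot: [-50.1, 90.0, -140.2]
force: [-9.4, -5.3, 17.4]
gripper_width: 0.748
```

Run:
```python
from h import *
st(); snap("side","t2",win=(270,270,400,400),k=4.5); snap("wrist","t2w");st()
```

```text
9.85 pos [ 526.18 -297.33    8.93] F [-9.4  -5.29 17.37] M [-0.48  1.47  0.26] w 0.748 j [-31.87   4.21 102.62  -0.04  73.18 -31.75]
9.95 pos [ 526.43 -297.31    9.4 ] F [-0.    0.09 -3.11] M [ 0.02  0.01 -0.03] w 0.746 j [-31.87   4.19 102.6   -0.01  73.2  -31.75]
```

View pics/t2.png

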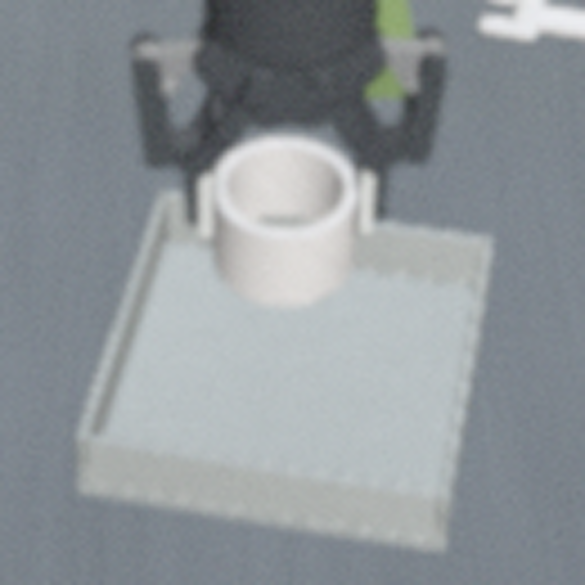

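The commands at 50 mm per row were cut by the joint speed limit, so y is only −0.297 and the sleeve is at the tray's near edge, side crop (285,220). I'll raise it, then move 50 mm to −y.

>>> play_rows --increments '[{"x": -10, "y": 0, "z": 0, "ax": 0, "ay": 0, "az": 0}, {"x": -10, "y": 0, "z": 0, "ax": 0, "ay": 0, "az": 0}, {"x": 0, "y": 0, "z": 10, "ax": 0, "ay": 0, "az": 0}, {"x": 0, "y": 0, "z": 15, "ax": 0, "ay": 0, "az": 0}, {"x": 0, "y": 0, "z": 15, "ax": 0, "ay": 0, "az": 0}, {"x": 0, "y": 0, "z": 10, "ax": 0, "ay": 0, "az": 0}, {"x": 0, "y": 0, "z": 0, "ax": 0, "ay": 0, "az": 0}, {"x": 0, "y": 0, "z": 0, "ax": 0, "ay": 0, "az": 0}]'

```text
time_s: 10.95
ee_pos: [0.5261, -0.3469, 0.0292]
tool_rot: [-138.2, 90.0, 131.7]
force: [0.0, -0.3, -3.5]
gripper_width: 0.748
```

Run:
```python
from h import *
st(); snap("side","t3",win=(270,270,400,400),k=4.5); snap("wrist","t3w");st()
```

```text
10.95 pos [ 526.09 -346.89   29.21] F [ 0.01 -0.27 -3.54] M [-0.01  0.01 -0.  ] w 0.748 j [-35.72   6.28  98.38   0.01  75.36 -35.6 ]
11.05 pos [ 526.22 -346.71   29.38] F [ 0.03 -0.99 -3.03] M [ 0.03 -0.04 -0.02] w 0.75 j [-35.7    6.26  98.39   0.    75.36 -35.61]
```

View pics/t3.png

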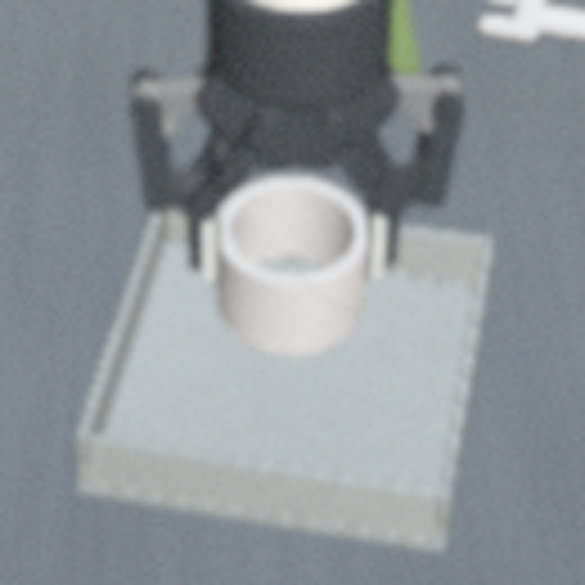

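View pics/t3w.png

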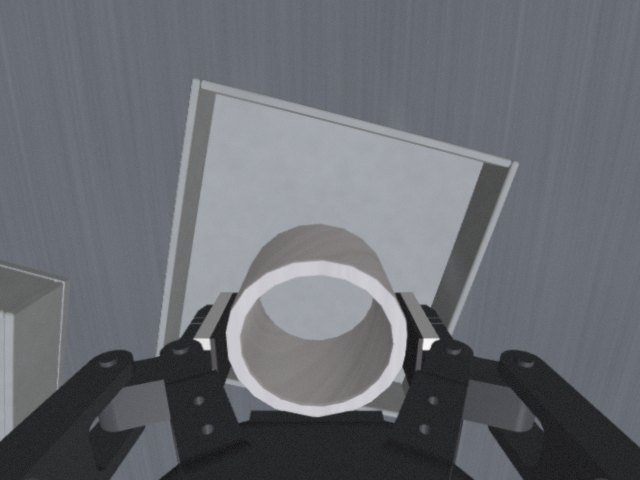

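It's centred over the tray and has not slipped (rim still at (317,338)). Contact is expected at reported z ≈ −21 mm, so I'll go down 46 mm and then creep.

>>> play_rows --increments '[{"x": 6, "y": 0, "z": 0, "ax": 0, "ay": 0, "az": 0}, {"x": 9, "y": 0, "z": 0, "ax": 0, "ay": 0, "az": 0}, {"x": 10, "y": 0, "z": 0, "ax": 0, "ay": 0, "az": 0}, {"x": 9, "y": 0, "z": 0, "ax": 0, "ay": 0, "az": 0}, {"x": 6, "y": 0, "z": 0, "ax": 0, "ay": 0, "az": 0}, {"x": 4, "y": 0, "z": 0, "ax": 0, "ay": 0, "az": 0}, {"x": 2, "y": 0, "z": 0, "ax": 0, "ay": 0, "az": 0}, {"x": 0, "y": 0, "z": 0, "ax": 0, "ay": 0, "az": 0}]'

```text
time_s: 12.05
ee_pos: [0.5262, -0.3471, -0.0165]
tool_rot: [48.9, 90.0, -41.2]
force: [0.1, -0.4, -3.1]
gripper_width: 0.748
```

>>> play_rows --increments '[{"x": 1, "y": 0, "z": 0, "ax": 0, "ay": 0, "az": 0}, {"x": 0.5, "y": 0, "z": 0, "ax": 0, "ay": 0, "az": 0}, {"x": 0.5, "y": 0, "z": 0, "ax": 0, "ay": 0, "az": 0}, {"x": 0.5, "y": 0, "z": 0, "ax": 0, "ay": 0, "az": 0}, {"x": 0.5, "y": 0, "z": 0, "ax": 0, "ay": 0, "az": 0}, {"x": 0.5, "y": 0, "z": 0, "ax": 0, "ay": 0, "az": 0}, {"x": 0, "y": 0, "z": 0, "ax": 0, "ay": 0, "az": 0}, {"x": 0, "y": 0, "z": 0, "ax": 0, "ay": 0, "az": 0}]'

```text
time_s: 13.05
ee_pos: [0.5262, -0.3471, -0.0201]
tool_rot: [143.4, 90.0, 53.2]
force: [0.9, -0.0, -3.0]
gripper_width: 0.748
```

>>> play_rows --increments '[{"x": 0.5, "y": 0, "z": 0, "ax": 0, "ay": 0, "az": 0}, {"x": 0.5, "y": 0, "z": 0, "ax": 0, "ay": 0, "az": 0}, {"x": 0.3, "y": 0, "z": 0, "ax": 0, "ay": 0, "az": 0}, {"x": 0.3, "y": 0, "z": 0, "ax": 0, "ay": 0, "az": 0}, {"x": 0, "y": 0, "z": 0, "ax": 0, "ay": 0, "az": 0}, {"x": 0, "y": 0, "z": 0, "ax": 0, "ay": 0, "az": 0}, {"x": 0, "y": 0, "z": 0, "ax": 0, "ay": 0, "az": 0}, {"x": 0, "y": 0, "z": 0, "ax": 0, "ay": 0, "az": 0}]'

```text
time_s: 14.05
ee_pos: [0.5263, -0.347, -0.0209]
tool_rot: [102.0, 90.0, 11.9]
force: [-3.6, 5.9, 7.9]
gripper_width: 0.749
```

Contact at z −20.9 mm, matching the prediction of −21. Release and rise.

>>> play_rows --increments '[{"x": 0, "y": 0, "z": 0, "ax": 0, "ay": 0, "az": 0}, {"x": 0, "y": 0, "z": 0, "ax": 0, "ay": 0, "az": 0}, {"x": 0, "y": 0, "z": 0, "ax": 0, "ay": 0, "az": 0}, {"x": 0, "y": 0, "z": 0, "ax": 0, "ay": 0, "az": 0}, {"x": -5, "y": 0, "z": 0, "ax": 0, "ay": 0, "az": 0}, {"x": -15, "y": 0, "z": 0, "ax": 0, "ay": 0, "az": 0}, {"x": -30, "y": 0, "z": 0, "ax": 0, "ay": 0, "az": 0}, {"x": -40, "y": 0, "z": 0, "ax": 0, "ay": 0, "az": 0}]' --hand 0

```text
time_s: 15.05
ee_pos: [0.5259, -0.3469, 0.0697]
tool_rot: [-125.0, 90.0, 144.9]
force: [0.6, -0.5, -0.2]
gripper_width: 1.002
```

>>> play_rows --increments '[{"x": -40, "y": 0, "z": 0, "ax": 0, "ay": 0, "az": 0}, {"x": -30, "y": 0, "z": 0, "ax": 0, "ay": 0, "az": 0}, {"x": -20, "y": 0, "z": 0, "ax": 0, "ay": 0, "az": 0}, {"x": -5, "y": 0, "z": 0, "ax": 0, "ay": 0, "az": 0}, {"x": 0, "y": 0, "z": 0, "ax": 0, "ay": 0, "az": 0}, {"x": 0, "y": 0, "z": 0, "ax": 0, "ay": 0, "az": 0}, {"x": 0, "y": 0, "z": 0, "ax": 0, "ay": 0, "az": 0}, {"x": 0, "y": 0, "z": 0, "ax": 0, "ay": 0, "az": 0}]' --hand 255

```text
time_s: 16.05
ee_pos: [0.5261, -0.347, 0.1628]
tool_rot: [-125.8, 90.0, 144.1]
force: [-0.2, -0.0, -0.7]
gripper_width: 0.001
```

```bash
cat >> h.py <<'E'
def Rcan(yaw):
    a=np.radians(yaw); d=np.array([-.42262*np.cos(a),-.42262*np.sin(a),.90631]); x=-d
    y=np.cross([-np.sin(a),np.cos(a),0],x)  # in the tilt plane
    if y[0]<0: y=-y
    return Rn.from_matrix(np.c_[x,y,np.cross(x,y)]),d
E
python3 - <<'E'
from h import *
s=st(); R,d=Rcan(5.3); print(R.as_matrix()); M=np.array([.469,.262,.113])
snap("wrist","r1w"); snap("side","r1",win=(270,270,400,400),k=4.5)
plan(M+.052*d,R,16)
E
```

```text
16.05 pos [ 526.12 -347.01  162.83] F [-0.18 -0.03 -0.69] M [-0.07 -0.02  0.01] w 0.001 j [-35.73   1.64  90.52   0.    87.88 -35.61]
[[ 0.42  0.9   0.09]
 [ 0.04  0.08 -1.  ]
 [-0.91  0.42 -0.  ]]
{"x":0.2,"y":-5.0,"z":-37.9,"ax":-0.0058,"ay":0.0013,"az":0.0273}
{"x":0.1,"y":-4.8,"z":-38.0,"ax":-0.0058,"ay":0.0013,"az":0.0273}
{"x":0.0,"y":-4.6,"z":-38.0,"ax":-0.0058,"ay":0.0013,"az":0.0273}
{"x":-0.0,"y":-4.4,"z":-38.0,"ax":-0.0058,"ay":0.0013,"az":0.0273}
{"x":-0.1,"y":-4.1,"z":-38.0,"ax":-0.0058,"ay":0.0013,"az":0.0273}
{"x":-0.2,"y":-3.9,"z":-38.1,"ax":-0.0058,"ay":0.0013,"az":0.0273}
{"x":-0.2,"y":-3.7,"z":-38.1,"ax":-0.0058,"ay":0.0013,"az":0.0273}
{"x":-0.3,"y":-3.5,"z":-38.1,"ax":-0.0058,"ay":0.0013,"az":0.0273}
{"x":-0.3,"y":-3.2,"z":-38.1,"ax":-0.0058,"ay":0.0013,"az":0.0273}
{"x":-0.4,"y":-3.0,"z":-38.1,"ax":-0.0058,"ay":0.0013,"az":0.0273}
{"x":-0.4,"y":-2.8,"z":-38.2,"ax":-0.0058,"ay":0.0013,"az":0.0273}
{"x":-0.4,"y":-2.5,"z":-38.2,"ax":-0.0058,"ay":0.0013,"az":0.0273}
{"x":-0.4,"y":-2.3,"z":-38.2,"ax":-0.0058,"ay":0.0013,"az":0.0273}
{"x":-0.4,"y":-2.1,"z":-38.2,"ax":-0.0058,"ay":0.0013,"az":0.0273}
{"x":-0.4,"y":-1.8,"z":-38.2,"ax":-0.0058,"ay":0.0013,"az":0.0273}
{"x":-0.4,"y":-1.6,"z":-38.2,"ax":-0.0058,"ay":0.0013,"az":0.0273}
```

View pics/r1w.png

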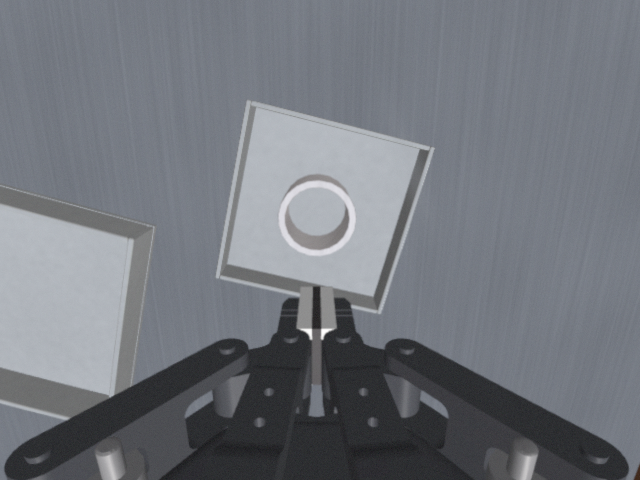

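The short sleeve stands upright in the small tray, rim at wrist (317,218). Now over to the canister, tilting on the way.

>>> play_rows --increments '[{"x": 0, "y": -5, "z": -38, "ax": -0.0058, "ay": 0.0013, "az": 0.0273}, {"x": 0, "y": -4.8, "z": -38, "ax": -0.0058, "ay": 0.0013, "az": 0.0273}, {"x": 0, "y": -4.6, "z": -38, "ax": -0.0058, "ay": 0.0013, "az": 0.0273}, {"x": 0, "y": -4.4, "z": -38, "ax": -0.0058, "ay": 0.0013, "az": 0.0273}, {"x": 0, "y": -4.1, "z": -38, "ax": -0.0058, "ay": 0.0013, "az": 0.0273}, {"x": -0.2, "y": -3.9, "z": -38, "ax": -0.0058, "ay": 0.0013, "az": 0.0273}, {"x": -0.2, "y": -3.7, "z": -38, "ax": -0.0058, "ay": 0.0013, "az": 0.0273}, {"x": -0.3, "y": -3.5, "z": -38, "ax": -0.0058, "ay": 0.0013, "az": 0.0273}]'

```text
time_s: 17.15
ee_pos: [0.4863, -0.0426, 0.1621]
tool_rot: [91.4, 77.4, 4.0]
force: [0.1, -0.5, 0.2]
gripper_width: -0.0
```

>>> play_rows --increments '[{"x": -0.3, "y": -3.2, "z": -38, "ax": -0.0058, "ay": 0.0013, "az": 0.0273}, {"x": -0.4, "y": -3, "z": -38, "ax": -0.0058, "ay": 0.0013, "az": 0.0273}, {"x": -0.4, "y": -2.8, "z": -38, "ax": -0.0058, "ay": 0.0013, "az": 0.0273}, {"x": -0.4, "y": -2.5, "z": -38, "ax": -0.0058, "ay": 0.0013, "az": 0.0273}, {"x": -0.4, "y": -2.3, "z": -38, "ax": -0.0058, "ay": 0.0013, "az": 0.0273}, {"x": -0.4, "y": -2.1, "z": -38, "ax": -0.0058, "ay": 0.0013, "az": 0.0273}, {"x": -0.4, "y": -1.8, "z": -38, "ax": -0.0058, "ay": 0.0013, "az": 0.0273}, {"x": -0.4, "y": -1.6, "z": -38, "ax": -0.0058, "ay": 0.0013, "az": 0.0273}]'

```text
time_s: 18.15
ee_pos: [0.4469, 0.2597, 0.1607]
tool_rot: [90.1, 64.9, 5.4]
force: [0.1, 0.3, -0.4]
gripper_width: 0.003
```

Run:
```python
from h import *
import pickle
s=st(); print(toolR(s).as_matrix())
M=np.array([.469,.262,.113]); R,d=Rcan(5.3)
c=snap("wrist","c1w",P=[M,M-.024*d,M-.086*d]); pickle.dump(c,open("c1w.pkl","wb")); st()
```

```text
18.15 pos [446.92 259.71 160.68] F [ 0.14  0.26 -0.4 ] M [-0.01  0.18 -0.04] w 0.003 j [ 35.01 -29.65 119.34 -13.03  68.63  32.13]
[[ 0.42  0.9   0.09]
 [ 0.04  0.08 -1.  ]
 [-0.91  0.42 -0.  ]]
18.2 pos [446.15 262.72 160.21] F [ 0.2   0.07 -1.19] M [-0.05  0.28 -0.03] w 0.003 j [ 35.37 -29.51 119.3  -13.11  68.53  32.45]
```

View pics/c1w.png

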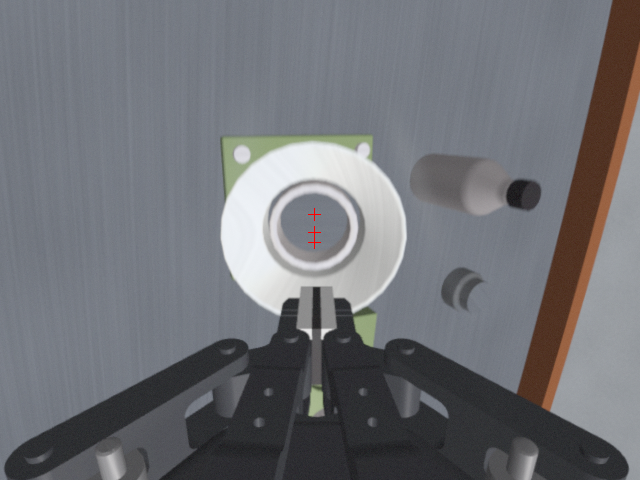

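The mouth ring is centred near (313,231) with the spare's rim inside it. The arm was still settling, so I'll measure again at rest.

Run:
```python
from h import *
import pickle
for i in range(3): manip.read_camera("side")
s=st(); print(s["joint_vel"])
M=np.array([.469,.262,.113]); R,d=Rcan(5.3)
c=snap("wrist","c2w",P=[M,M-.024*d,M-.086*d]); pickle.dump(c,open("c2w.pkl","wb")); st()
g=c["color"][120:330,200:430]; cv2.imwrite("pics/c2z.png",cv2.resize(g[:,:,::-1],None,fx=2.8,fy=2.8,interpolation=2))
```

```text
18.35 pos [446.93 258.8  160.26] F [0.23 0.49 0.3 ] M [-0.    0.19 -0.01] w 0.002 j [ 34.86 -29.64 119.35 -12.92  68.69  31.88]
[-1.99 -0.53  0.08  0.23  0.21 -0.45]
18.4 pos [447.26 258.14 160.37] F [ 0.98 -0.26  0.23] M [ 0.01  0.21 -0.04] w 0.001 j [ 34.78 -29.66 119.35 -12.91  68.69  31.87]
```

View pics/c2z.png

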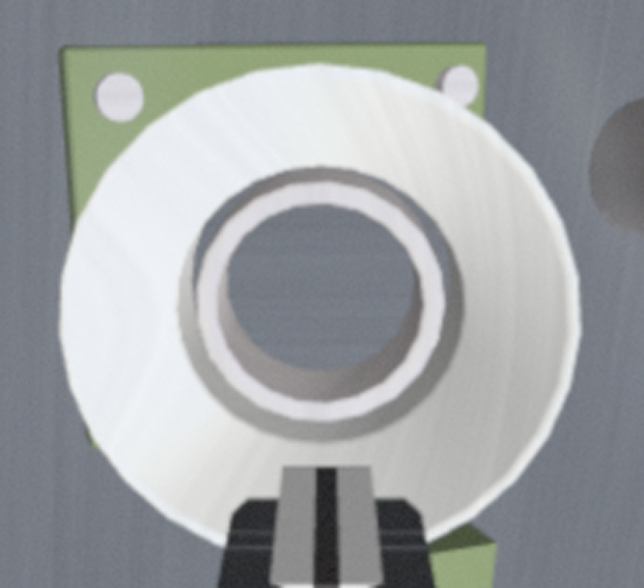

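Run:
```python
from h import *
import pickle
np.set_printoptions(precision=2,suppress=True)
c=pickle.load(open("c2w.pkl","rb"))
g=c["color"]; hsv=cv2.cvtColor(g,cv2.COLOR_RGB2HSV)
# white mask outside fingers: fit rim by max ray edges
def ring(cx,cy,r0,r1,rising,angs):
    gray=cv2.GaussianBlur(g.min(axis=2).astype(np.float32),(0,0),0.7); P=[]
    for a in angs:
        r=np.arange(r0,r1,.25); x=(cx+r*np.cos(a)).astype(np.float32); y=(cy+r*np.sin(a)).astype(np.float32)
        v=cv2.remap(gray,x[None],y[None],1)[0]; dv=np.gradient(v)
        i=np.argmin(dv) if not rising else np.argmax(dv)
        P.append((x[i],y[i]))
    return np.array(P,np.float32)
A=np.radians(np.arange(-215,35,4))
rim=ring(314,231,85,100,False,A); e1=cv2.fitEllipseAMS(rim); print("rim",e1)
sl=ring(314.5,227,38,47,False,np.radians(np.arange(0,360,5))); e2=cv2.fitEllipseAMS(sl); print("sleeve",e2)
K=c["mtx"]
R,d=Rcan(5.3)
Tt=np.eye(4); s=manip.state()
# camera frame results
out=[]
for e,D in ((e1,.126),(e2,.066)):
    w=max(e[1]) ; 
    z=K[0,0]*D/w*(1-0.0) 
    p=cv2.undistortPoints(np.array([[e[0]]],np.float64),K,dist(c)).ravel()
    X=np.array([p[0]*z,p[1]*z,z]); W=c["T"][:3,:3]@X+c["T"][:3,3]; out.append(W); print("depth",z,"world",W*1000)
print("dir",(out[0]-out[1])/np.linalg.norm(out[0]-out[1]),np.linalg.norm(out[0]-out[1]),"vs",d)
# ray-plane: rim at z .113, sleeve top z
for e,z in ((e1,.113),(e2,.113-.024*.906)): print("onz",onz(c,[e[0]],z)*1000)
# known camera mount in tool frame
T0=np.array([[0.4228,0.8676,0.2616,0.2199],[0.9062,-0.4045,-0.1232,0.6433],[-0.0011,0.2892,-0.9573,0.3735]])
```

```text
rim ((313.8688659667969, 231.71762084960938), (179.2794647216797, 185.92727661132812), 85.68667602539062)
sleeve ((314.01025390625, 227.14306640625), (85.38468933105469, 88.1722183227539), 91.34617614746094)
depth 0.24673455059742766 world [469.23 267.72 110.08]
depth 0.27253024064052866 world [480.4  264.99  86.67]
dir [-0.43  0.1   0.9 ] 0.026083497348569993 vs [-0.42 -0.04  0.91]
onz [[467.81 268.5  113.  ]]
onz [[478.17 266.15  91.26]]
```

Ellipse centres are biased by perspective here, so I'll cast the edge points onto the tilted rim planes and fit circles instead.

```bash
cat >> h.py <<'E'
def ringpts(g,cx,cy,r0,r1,angs):
    gray=cv2.GaussianBlur(g.min(axis=2).astype(np.float32),(0,0),0.7); P=[]
    for a in angs:
        r=np.arange(r0,r1,.25); x=(cx+r*np.cos(a)).astype(np.float32); y=(cy+r*np.sin(a)).astype(np.float32)
        v=cv2.remap(gray,x[None],y[None],1)[0]; i=np.argmin(np.gradient(v)); P.append((x[i],y[i]))
    return np.array(P,float)
def circ_on_plane(c,P,p0,n):
    o,D=ray(c,P); t=((p0-o)@n)/(D@n); X=o+D*t[:,None]
    e1=np.cross(n,[0,1,0.]); e1/=np.linalg.norm(e1); e2=np.cross(n,e1)
    q=np.c_[(X-p0)@e1,(X-p0)@e2]
    for _ in range(3):
        A=np.c_[2*q,np.ones(len(q))]; s=np.linalg.lstsq(A,(q**2).sum(1),rcond=None)[0]
        r=np.sqrt(s[2]+s[0]**2+s[1]**2); res=np.abs(np.linalg.norm(q-s[:2],axis=1)-r); q=q[res<max(3*np.median(res),.0006)]
    return p0+s[0]*e1+s[1]*e2,r,np.median(res)
E
python3 - <<'E'
from h import *
import pickle
np.set_printoptions(precision=2,suppress=True)
R,d=Rcan(5.3); M=np.array([.469,.262,.113])
for f in ("c2w.pkl","top"):
    if f=="top":
        c=pickle.load(open("c0.pkl","rb"))["top"]; g=c["color"]
        rim=ringpts(g,156.5,255.6,26,35,np.radians(np.arange(30,200,5))); sl=ringpts(g,159.5,252.5,12,17,np.radians(np.arange(0,360,10)))
    else:
        c=pickle.load(open(f,"rb")); g=c["color"]
        rim=ringpts(g,314,231,85,100,np.radians(np.arange(-215,35,4))); sl=ringpts(g,314.5,227,38,47,np.radians(np.arange(0,360,5)))
    for P,p0 in ((rim,M),(sl,M-.024*d)):
        X,r,res=circ_on_plane(c,P,p0,d); print(f,X*1000,"r",r*1000,"res",res*1000)
    if f!="top": print("cam",c["T"][:3,3]*1000)
E
```

```text
c2w.pkl [468.3  263.84 112.75] r 62.572986835555426 res 0.13248427249672873
c2w.pkl [478.38 264.97  91.  ] r 32.503590654912855 res 0.134193633413264
cam [364.35 325.52 325.86]
top [466.35 263.09 111.81] r 62.35580401107715 res 0.1656755396015966
top [477.92 263.41  90.72] r 32.56750768507038 res 0.49719076589756217
```

The wrist view gives the mouth at (468.3, 263.8, 112.8) with radius 62.6 mm (true value 63), and the spare's rim centred on the same axis. Top agrees within 2 mm. Next I'll align on the axis and bring the real tip to about 5 mm above the mouth.

```bash
cat >> h.py <<'E'
L=.0385; MO=np.array([.4681,.2638,.1127]); RC,DC=Rcan(5.3)
def canpose(h): # real shut tip at height h above mouth plane along the axis, -1 mm tool y for finger offset
    return MO+(h-L)*DC-.001*RC.as_matrix()[:,1]
def interr(p,R=None):
    s=manip.state(); d=toolR(s).inv().apply(np.array(p)-s["ee_pos"])*1000
    print("tool-axis error mm",d, "rot err rad",(toolR(s).inv()*R).as_rotvec() if R is not None else "")
E
python3 - <<'E'
from h import *
np.set_printoptions(precision=3,suppress=True)
s=st(); print(s["joint_vel"]); np.set_printoptions(precision=4,suppress=True); interr(canpose(.005),RC)
E
```

```text
18.4 pos [447.26 258.14 160.37] F [ 0.98 -0.26  0.23] M [ 0.01  0.21 -0.04] w 0.001 j [ 34.78 -29.66 119.35 -12.91  68.69  31.87]
[-1.26 -0.33 -0.04  0.03 -0.15  0.03]
tool-axis error mm [85.6918 -1.9061 -3.7029] rot err rad [ 0.0003 -0.     -0.0005]
```

>>> play_rows --increments '[{"x": 0, "y": -1, "z": -2, "ax": 0, "ay": 0, "az": 0}, {"x": 0, "y": -1, "z": -2, "ax": 0, "ay": 0, "az": 0}, {"x": 10, "y": 0, "z": 0, "ax": 0, "ay": 0, "az": 0}, {"x": 20, "y": 0, "z": 0, "ax": 0, "ay": 0, "az": 0}, {"x": 25, "y": 0, "z": 0, "ax": 0, "ay": 0, "az": 0}, {"x": 18, "y": 0, "z": 0, "ax": 0, "ay": 0, "az": 0}, {"x": 8, "y": 0, "z": 0, "ax": 0, "ay": 0, "az": 0}, {"x": 0, "y": 0, "z": 0, "ax": 0, "ay": 0, "az": 0}]'

```text
time_s: 19.4
ee_pos: [0.4793, 0.2652, 0.0859]
tool_rot: [90.0, 65.0, 5.3]
force: [-0.5, -0.4, 0.8]
gripper_width: 0.001
```

Run:
```python
from h import *
st(); np.set_printoptions(precision=4,suppress=True); interr(canpose(.005),RC); 
snap("wrist","c3w",P=[MO,MO-.024*DC]); snap("side","c3s",win=(260,110,400,220),k=5.5); interr(canpose(.005),RC)
```

```text
19.4 pos [479.34 265.25  85.89] F [-0.54 -0.4   0.76] M [-0.02  0.21 -0.01] w 0.001 j [ 33.1  -22.62 121.61 -13.28  59.27  32.44]
tool-axis error mm [4.4133 0.0688 0.4044] rot err rad [-0.0003  0.0003 -0.0003]
tool-axis error mm [ 5.2628 -0.4582  0.6759] rot err rad [-0.0003 -0.0004 -0.0015]
```

View pics/c3w.png

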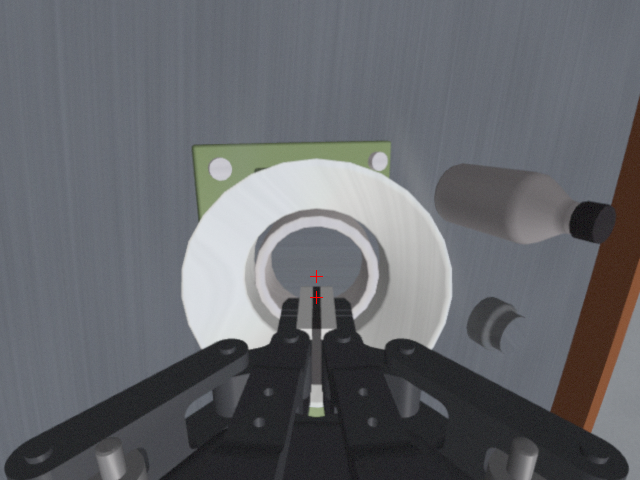

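View pics/c3s.png

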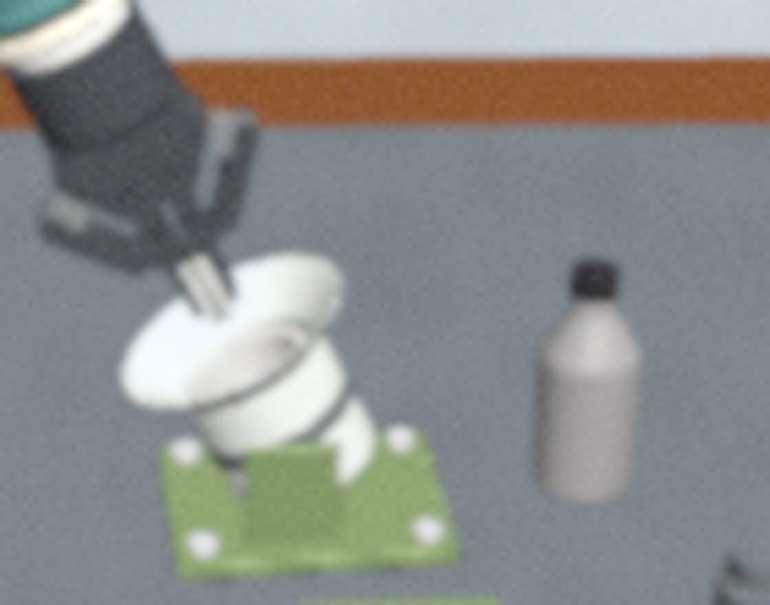

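The tip at (316,290) lines up with the mouth and bore axis at (317,~297), about 10 mm above the rim. Inserting along the axis.

>>> play_rows --increments '[{"x": 5, "y": 0, "z": 0.5, "ax": 0, "ay": 0, "az": 0}, {"x": 8, "y": 0, "z": 0, "ax": 0, "ay": 0, "az": 0}, {"x": 10, "y": 0, "z": 0, "ax": 0, "ay": 0, "az": 0}, {"x": 10, "y": 0, "z": 0, "ax": 0, "ay": 0, "az": 0}, {"x": 9, "y": 0, "z": 0, "ax": 0, "ay": 0, "az": 0}, {"x": 7, "y": 0, "z": 0, "ax": 0, "ay": 0, "az": 0}, {"x": 4, "y": 0, "z": 0, "ax": 0, "ay": 0, "az": 0}, {"x": 2, "y": 0, "z": 0, "ax": 0, "ay": 0, "az": 0}]'

```text
time_s: 20.5
ee_pos: [0.5026, 0.267, 0.0362]
tool_rot: [90.0, 65.0, 5.3]
force: [-0.7, 0.3, 0.0]
gripper_width: 0.002
```

Run:
```python
from h import *
st(); np.set_printoptions(precision=4,suppress=True); interr(canpose(-.054),RC); 
snap("wrist","c4w"); snap("side","c4s",win=(260,110,400,220),k=5.5); interr(canpose(-.054),RC)
```

```text
20.5 pos [502.58 267.04  36.17] F [-0.72  0.3   0.05] M [0.04 0.23 0.01] w 0.002 j [ 31.65 -16.91 122.25 -13.65  52.73  32.55]
tool-axis error mm [ 8.5006 -0.0519  0.0381] rot err rad [-0.0002 -0.0001 -0.0007]
tool-axis error mm [ 8.6218 -0.0391  0.0348] rot err rad [-0.0002 -0.     -0.0007]
```

View pics/c4w.png

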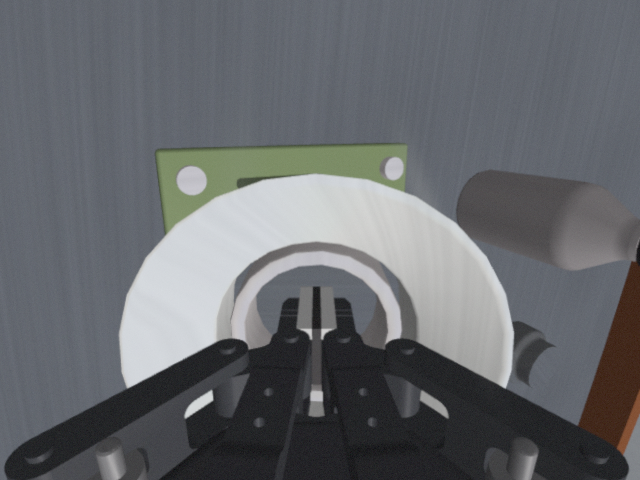

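View pics/c4s.png

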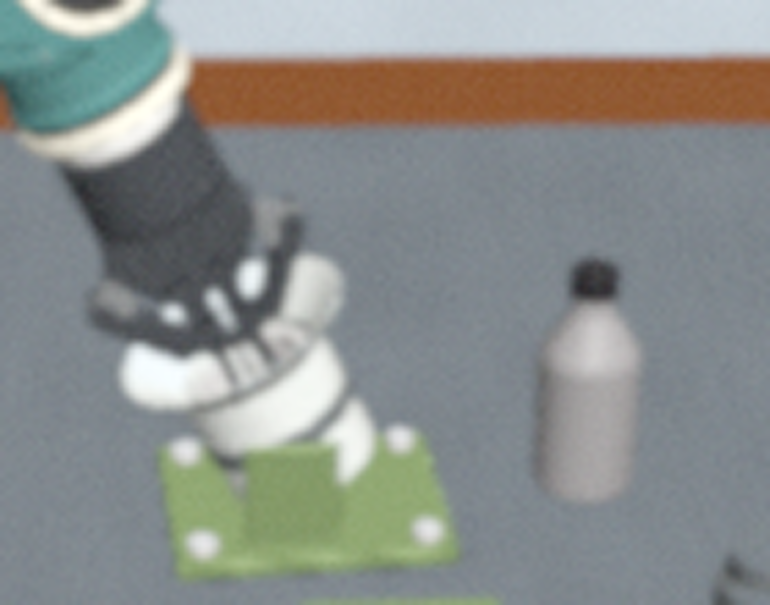

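The fingers are in the bore centrally: tips at (316,290–330), bore ring around (316,315). No contact force. I'll go 6.5 mm deeper, then open against the wall.

>>> play_rows --increments '[{"x": 2.5, "y": 0, "z": 0, "ax": 0, "ay": 0, "az": 0}, {"x": 2, "y": 0, "z": 0, "ax": 0, "ay": 0, "az": 0}, {"x": 1.5, "y": 0, "z": 0, "ax": 0, "ay": 0, "az": 0}, {"x": 0.5, "y": 0, "z": 0, "ax": 0, "ay": 0, "az": 0}, {"x": 0, "y": 0, "z": 0, "ax": 0, "ay": 0, "az": 0}, {"x": 0, "y": 0, "z": 0, "ax": 0, "ay": 0, "az": 0}, {"x": 0, "y": 0, "z": 0, "ax": 0, "ay": 0, "az": 0}, {"x": 0, "y": 0, "z": 0, "ax": 0, "ay": 0, "az": 0}]'

```text
time_s: 21.6
ee_pos: [0.5053, 0.2673, 0.0305]
tool_rot: [90.0, 64.9, 5.3]
force: [0.5, -1.4, -0.8]
gripper_width: 0.001
```

>>> play_rows --increments '[{"x": 0, "y": 0, "z": 0, "ax": 0, "ay": 0, "az": 0}, {"x": 0, "y": 0, "z": 0, "ax": 0, "ay": 0, "az": 0}, {"x": 0, "y": 0, "z": 0, "ax": 0, "ay": 0, "az": 0}, {"x": 0, "y": 0, "z": 0, "ax": 0, "ay": 0, "az": 0}, {"x": 0, "y": 0, "z": 0, "ax": 0, "ay": 0, "az": 0}, {"x": 0, "y": 0, "z": 0, "ax": 0, "ay": 0, "az": 0}, {"x": 0, "y": 0, "z": 0, "ax": 0, "ay": 0, "az": 0}, {"x": 0, "y": 0, "z": 0, "ax": 0, "ay": 0, "az": 0}]' --hand 0 --force 35

```text
time_s: 22.6
ee_pos: [0.5052, 0.2673, 0.0303]
tool_rot: [90.0, 65.0, 5.3]
force: [-1.5, 0.5, -2.3]
gripper_width: 0.316
```

Run:
```python
from h import *
st(); np.set_printoptions(precision=4,suppress=True); interr(canpose(-.054),RC); 
snap("wrist","c5w"); snap("side","c5s",win=(260,110,400,220),k=5.5); st()
```

```text
22.6 pos [505.15 267.26  30.32] F [-1.49  0.53 -2.25] M [0.03 0.54 0.04] w 0.316 j [ 31.5  -16.2  122.28 -13.71  51.99  32.59]
tool-axis error mm [2.1097 0.0858 0.0189] rot err rad [-0.0002 -0.     -0.0005]
22.7 pos [505.16 267.25  30.33] F [-0.55  0.51 -1.87] M [-0.07  0.58  0.01] w 0.315 j [ 31.5  -16.2  122.28 -13.71  51.98  32.59]
```

View pics/c5w.png

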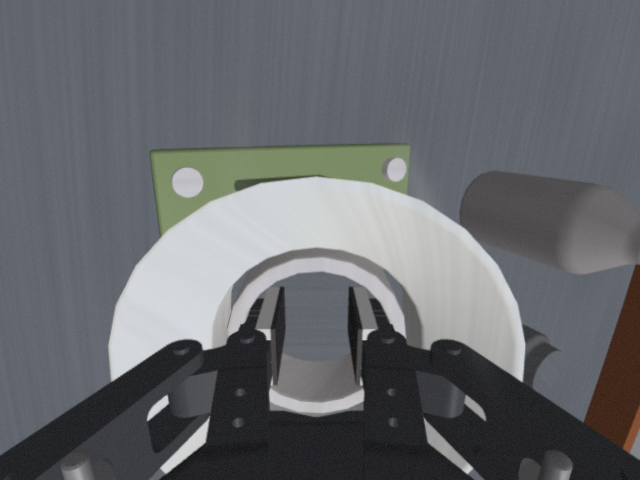

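View pics/c5s.png

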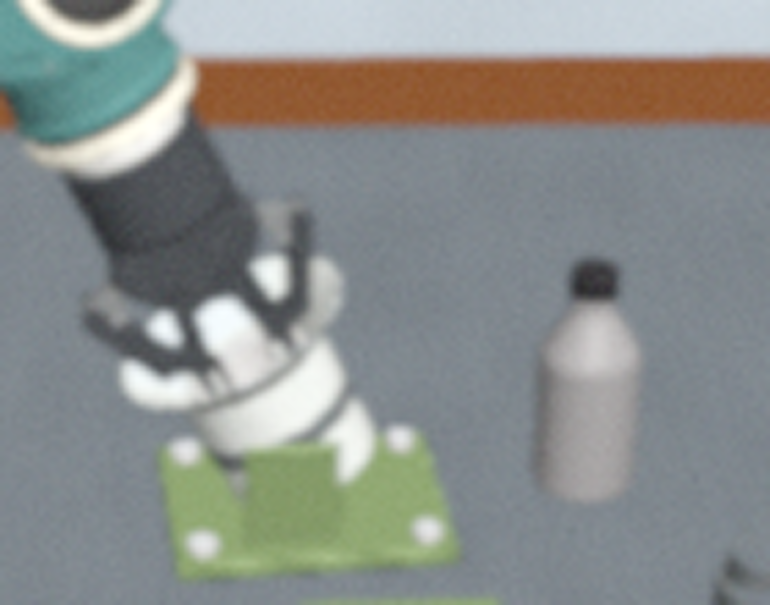

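Opening stopped at 0.316, about 27 mm, with the finger backs at the bore edges near (247) and (390). That fits contact with the 54 mm bore. I'll test with a small lift along the axis.

>>> play_rows --increments '[{"x": -0.5, "y": 0, "z": 0, "ax": 0, "ay": 0, "az": 0}, {"x": -1, "y": 0, "z": 0, "ax": 0, "ay": 0, "az": 0}, {"x": -1.5, "y": 0, "z": 0, "ax": 0, "ay": 0, "az": 0}, {"x": -2, "y": 0, "z": 0, "ax": 0, "ay": 0, "az": 0}, {"x": -1.5, "y": 0, "z": 0, "ax": 0, "ay": 0, "az": 0}, {"x": -1, "y": 0, "z": 0, "ax": 0, "ay": 0, "az": 0}, {"x": -0.5, "y": 0, "z": 0, "ax": 0, "ay": 0, "az": 0}, {"x": 0, "y": 0, "z": 0, "ax": 0, "ay": 0, "az": 0}]'

```text
time_s: 23.7
ee_pos: [0.5019, 0.267, 0.0377]
tool_rot: [90.0, 65.0, 5.3]
force: [-0.3, -0.5, -4.7]
gripper_width: 0.315
```

Run:
```python
from h import *
st(); snap("wrist","c6w"); st()
```

```text
23.7 pos [501.88 266.98  37.7 ] F [-0.35 -0.51 -4.66] M [-0.09  0.55  0.04] w 0.315 j [ 31.69 -17.1  122.25 -13.64  52.92  32.54]
23.75 pos [501.86 266.95  37.65] F [ 0.1   0.3  -4.19] M [-0.07  0.52 -0.02] w 0.316 j [ 31.69 -17.1  122.25 -13.64  52.92  32.54]
```

View pics/c6w.png

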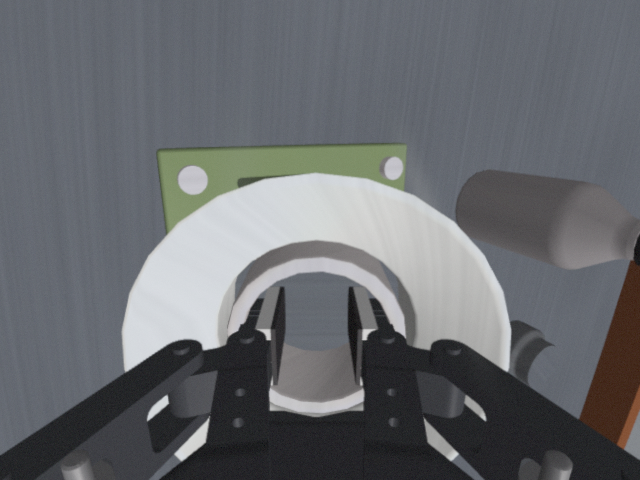

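The sleeve came with the gripper: its rim stays at (316,330) in the wrist view while the canister rim shrank, and F_z is −4.7 N. I'll raise the force and pull out along the axis.

>>> play_rows --increments '[{"x": 0, "y": 0, "z": 0, "ax": 0, "ay": 0, "az": 0}, {"x": -4, "y": 0, "z": 0, "ax": 0, "ay": 0, "az": 0}, {"x": -10, "y": 0, "z": 0, "ax": 0, "ay": 0, "az": 0}, {"x": -18, "y": 0, "z": 0, "ax": 0, "ay": 0, "az": 0}, {"x": -24, "y": 0, "z": 0, "ax": 0, "ay": 0, "az": 0}, {"x": -26, "y": 0, "z": 0, "ax": 0, "ay": 0, "az": 0}, {"x": -20, "y": 0, "z": 0, "ax": 0, "ay": 0, "az": 0}, {"x": -10, "y": 0, "z": 0, "ax": 0, "ay": 0, "az": 0}]' --hand 0 --force 60

```text
time_s: 24.75
ee_pos: [0.4544, 0.2628, 0.1415]
tool_rot: [90.2, 64.8, 5.5]
force: [-0.2, -0.1, -4.2]
gripper_width: 0.324
```

Run:
```python
from h import *
s=st(); snap("wrist","c7w"); snap("side","c7s",win=(240,60,420,230),k=3.5); s=st()
plan([.5518,.055,.160],Rdown(0),16)
```

```text
24.75 pos [454.39 262.85 141.51] F [-0.23 -0.07 -4.18] M [-0.03  0.52 -0.01] w 0.324 j [ 34.75 -28.05 120.1  -13.13  66.22  32.46]
24.85 pos [454.62 262.88 140.82] F [ 0.33  0.37 -5.12] M [-0.02  0.58 -0.02] w 0.321 j [ 34.73 -27.98 120.11 -13.13  66.15  32.46]
{"x":1.0,"y":4.9,"z":13.5,"ax":0.0057,"ay":-0.0014,"az":-0.0274}
{"x":0.8,"y":5.0,"z":13.5,"ax":0.0057,"ay":-0.0014,"az":-0.0274}
{"x":0.7,"y":5.1,"z":13.4,"ax":0.0057,"ay":-0.0014,"az":-0.0274}
{"x":0.6,"y":5.2,"z":13.4,"ax":0.0057,"ay":-0.0014,"az":-0.0274}
{"x":0.5,"y":5.3,"z":13.4,"ax":0.0057,"ay":-0.0014,"az":-0.0274}
{"x":0.3,"y":5.4,"z":13.3,"ax":0.0057,"ay":-0.0014,"az":-0.0274}
{"x":0.2,"y":5.5,"z":13.3,"ax":0.0057,"ay":-0.0014,"az":-0.0274}
{"x":0.1,"y":5.5,"z":13.3,"ax":0.0057,"ay":-0.0014,"az":-0.0274}
{"x":-0.1,"y":5.6,"z":13.3,"ax":0.0057,"ay":-0.0014,"az":-0.0274}
{"x":-0.2,"y":5.7,"z":13.2,"ax":0.0057,"ay":-0.0014,"az":-0.0274}
{"x":-0.3,"y":5.8,"z":13.2,"ax":0.0057,"ay":-0.0014,"az":-0.0274}
{"x":-0.5,"y":5.8,"z":13.2,"ax":0.0057,"ay":-0.0014,"az":-0.0274}
{"x":-0.6,"y":5.9,"z":13.1,"ax":0.0057,"ay":-0.0014,"az":-0.0274}
{"x":-0.8,"y":5.9,"z":13.1,"ax":0.0057,"ay":-0.0014,"az":-0.0274}
{"x":-0.9,"y":6.0,"z":13.1,"ax":0.0057,"ay":-0.0014,"az":-0.0274}
{"x":-1.1,"y":6.0,"z":13.0,"ax":0.0057,"ay":-0.0014,"az":-0.0274}
```

View pics/c7s.png

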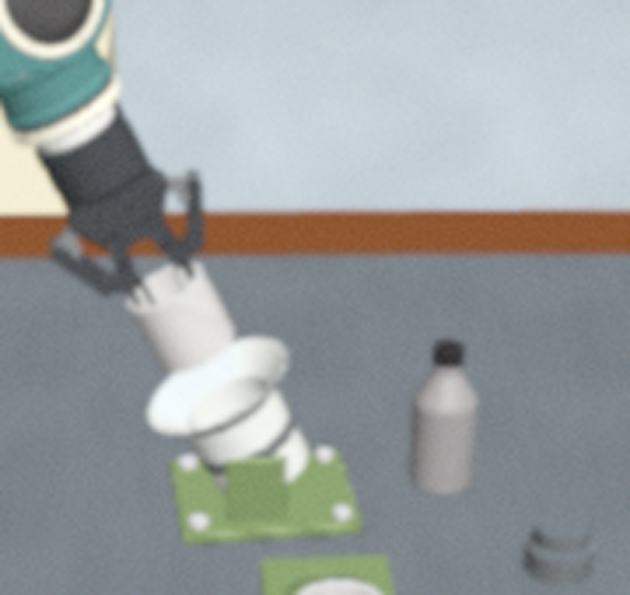

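The spare is out, its lower end above the mouth. Next: swing upright and over towards the kit, keeping it high.

>>> play_rows --increments '[{"x": -8, "y": 3, "z": 5, "ax": 0.0057, "ay": -0.0014, "az": -0.0274}, {"x": -8, "y": 4, "z": 10, "ax": 0.0057, "ay": -0.0014, "az": -0.0274}, {"x": -6, "y": 5, "z": 15, "ax": 0.0057, "ay": -0.0014, "az": -0.0274}, {"x": -4, "y": 5.2, "z": 15, "ax": 0.0057, "ay": -0.0014, "az": -0.0274}, {"x": 0, "y": 5.3, "z": 15, "ax": 0.0057, "ay": -0.0014, "az": -0.0274}, {"x": 0, "y": 5.4, "z": 15, "ax": 0.0057, "ay": -0.0014, "az": -0.0274}, {"x": 0, "y": 5.5, "z": 15, "ax": 0.0057, "ay": -0.0014, "az": -0.0274}, {"x": 0, "y": 5.5, "z": 15, "ax": 0.0057, "ay": -0.0014, "az": -0.0274}]'

```text
time_s: 25.85
ee_pos: [0.4888, 0.1584, 0.1753]
tool_rot: [91.1, 77.6, 3.7]
force: [0.5, -0.7, -4.5]
gripper_width: 0.33
```

>>> play_rows --increments '[{"x": 0, "y": 5.6, "z": 15, "ax": 0.0057, "ay": -0.0014, "az": -0.0274}, {"x": 0, "y": 5.7, "z": 15, "ax": 0.0057, "ay": -0.0014, "az": -0.0274}, {"x": 0, "y": 5.8, "z": 15, "ax": 0.0057, "ay": -0.0014, "az": -0.0274}, {"x": 0, "y": 5.8, "z": 15, "ax": 0.0057, "ay": -0.0014, "az": -0.0274}, {"x": 0, "y": 5.9, "z": 15, "ax": 0.0057, "ay": -0.0014, "az": -0.0274}, {"x": 2, "y": 5.9, "z": 12, "ax": 0.0057, "ay": -0.0014, "az": -0.0274}, {"x": 3, "y": 6, "z": 8, "ax": 0.0057, "ay": -0.0014, "az": -0.0274}, {"x": 2, "y": 6, "z": 4, "ax": 0.0057, "ay": -0.0014, "az": -0.0274}]'

```text
time_s: 26.85
ee_pos: [0.5383, 0.0613, 0.1734]
tool_rot: [-60.6, 89.8, -150.7]
force: [0.3, 0.6, -4.9]
gripper_width: 0.322
```

Run:
```python
from h import *
s=st(); print(toolR(s).as_matrix(),s["joint_vel"]); s=st()
np.set_printoptions(precision=4,suppress=True);interr([.5518,.055,.180],Rdown(0))
```

```text
26.85 pos [538.27  61.26 173.36] F [ 0.34  0.58 -4.94] M [0.08 0.   0.02] w 0.322 j [  3.86  -9.65 100.24  -0.1   89.62   3.94]
[[-0.  1. -0.]
 [-0. -0. -1.]
 [-1. -0.  0.]] [ -3.46  15.47 -12.18   0.31   9.12  -0.97]
26.85 pos [538.27  61.26 173.36] F [ 0.34  0.58 -4.94] M [0.08 0.   0.02] w 0.322 j [  3.86  -9.65 100.24  -0.1   89.62   3.94]
tool-axis error mm [-6.6759 13.5181  6.2566] rot err rad [-0.0014  0.002   0.0036]
```

>>> play_rows --increments '[{"x": 0, "y": 5, "z": 3, "ax": 0, "ay": 0, "az": 0}, {"x": 0, "y": 4, "z": 3, "ax": 0, "ay": 0, "az": 0}, {"x": 0, "y": 0, "z": 0, "ax": 0, "ay": 0, "az": 0}, {"x": 0, "y": 0, "z": 0, "ax": 0, "ay": 0, "az": 0}, {"x": 0, "y": 0, "z": 0, "ax": 0, "ay": 0, "az": 0}, {"x": 0, "y": 0, "z": 0, "ax": 0, "ay": 0, "az": 0}, {"x": 0, "y": 0, "z": 0, "ax": 0, "ay": 0, "az": 0}, {"x": 0, "y": 0, "z": 0, "ax": 0, "ay": 0, "az": 0}]'

```text
time_s: 27.85
ee_pos: [0.5469, 0.0557, 0.1737]
tool_rot: [-37.2, 89.9, -127.2]
force: [-0.6, 0.2, -4.9]
gripper_width: 0.325
```

Run:
```python
from h import *
import pickle
s=st(); c=snap("wrist","k1w"); pickle.dump((c,s["ee_pos"],s["tool_rot"]),open("k1w.pkl","wb")); snap("side","k1s",win=(260,120,420,260),k=4)
c=manip.read_camera("top"); pickle.dump(c,open("k1t.pkl","wb")); cv2.imwrite("pics/k1t.png",c["color"][:,:,::-1]); st()
np.set_printoptions(precision=4,suppress=True);interr([.5518,.055,.180],Rdown(0))
```

```text
27.85 pos [546.86  55.66 173.72] F [-0.61  0.22 -4.86] M [-0.02 -0.08  0.01] w 0.325 j [ 3.22 -8.71 99.39 -0.11 89.42  3.26]
28.0 pos [546.87  55.64 173.71] F [-0.37 -0.1  -3.96] M [-0.02  0.01  0.03] w 0.324 j [ 3.22 -8.71 99.39 -0.11 89.42  3.26]
tool-axis error mm [-6.293   4.9238  0.6524] rot err rad [-0.0008  0.0019  0.0015]
```

View pics/k1w.png

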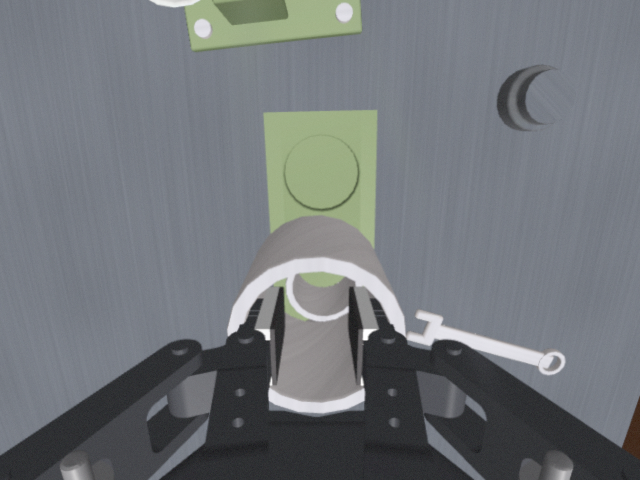

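View pics/k1s.png

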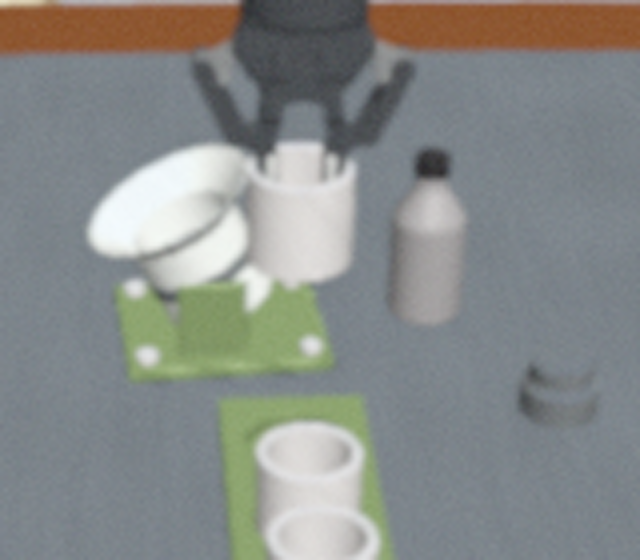

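The empty nest shows clearly at wrist (321,173), radius about 37 px. The held sleeve's rim is at (317,335) and it hangs upright. I'll measure both in this one picture.

Run:
```python
from h import *
import pickle
np.set_printoptions(precision=2,suppress=True)
c,p,tr=pickle.load(open("k1w.pkl","rb")); g=c["color"]; up=np.array([0,0,1.])
A=np.radians(np.arange(0,360,6))
P=ringpts(g,321.5,173,33,41,A)
# mark points
X,r,res=circ_on_plane(c,P,np.array([.55,.09,.02]),up); print("nest",X*1000,"r",r*1000,"res",res*1000)
# dark line inner: use local min of gray too
gray=cv2.GaussianBlur(g.min(axis=2).astype(np.float32),(0,0),.7); Q=[]
for a in A:
    rr=np.arange(32,42,.25); x=(321.5+rr*np.cos(a)).astype(np.float32); y=(173+rr*np.sin(a)).astype(np.float32); v=cv2.remap(gray,x[None],y[None],1)[0]; i=v.argmin(); Q.append((x[i],y[i]))
Q=np.array(Q); X2,r2,res2=circ_on_plane(c,Q,np.array([.55,.09,.02]),up); print("nest dark",X2*1000,r2*1000,res2*1000)
# sleeve rim outer edge: upper arc sides where white meets darker? rim lower arc white->dark ; use outer contour of white rim
hsv=cv2.cvtColor(g,cv2.COLOR_RGB2HSV); m=((hsv[:,:,2]>200)&(hsv[:,:,1]<40)).astype(np.uint8); 
im=g[200:430,200:440].copy(); cv2.imwrite("pics/k1z.png",cv2.resize(im[:,:,::-1],None,fx=2.5,fy=2.5,interpolation=2))
# outer rim points by rays from centre, arcs: upper (-160..-20 deg) transition gray-wall->rim is rising when going inward
for h in (.238,.242):
    S=[]
    for a in np.radians(np.r_[np.arange(-165,-15,5)]):
        rr=np.arange(66,96,.25); x=(316.5+rr*np.cos(a)).astype(np.float32); y=(335+rr*np.sin(a)).astype(np.float32); v=cv2.remap(gray,x[None],y[None],1)[0]; i=np.gradient(v).argmin(); S.append((x[i],y[i]))
    S=np.array(S); X3,r3,res3=circ_on_plane(c,S,np.array([.55,.055,h]),up); print("held rim @",h,X3*1000,r3*1000,res3*1000,"rel",(X3-p)*1000)
```

```text
nest [552.16  90.39  20.  ] r 32.97151921779761 res 0.1938551609730471
nest dark [552.2   90.17  20.  ] 34.0957101651686 0.1607871764275244
held rim @ 0.238 [548.17  54.09 238.  ] 33.28807587428464 0.10880521329217213 rel [ 1.31 -1.57 64.28]
held rim @ 0.242 [548.17  56.67 242.  ] 32.162673752457465 0.10512673039137985 rel [ 1.31  1.01 68.28]
```

View pics/k1z.png

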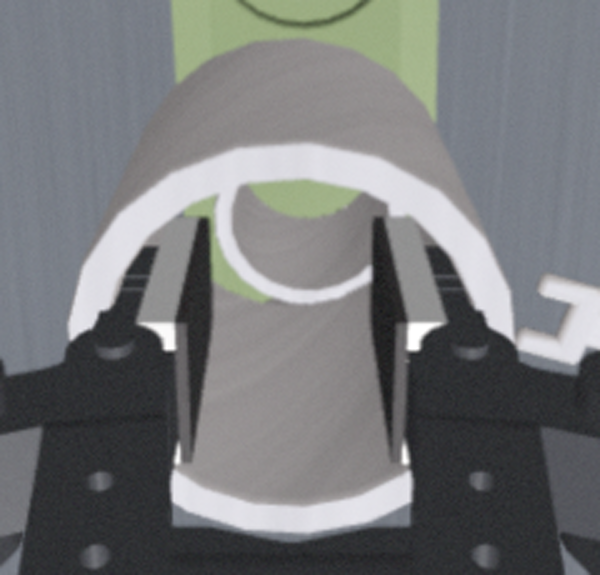

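Run:
```python
from h import *
import pickle
np.set_printoptions(precision=2,suppress=True)
c,p,tr=pickle.load(open("k1w.pkl","rb")); g=c["color"]; up=np.array([0,0,1.])
print(Rn.from_euler('xyz',tr,degrees=True).as_matrix())
print(proj(c,[.5482,.0547,.177]), proj(c,[.5482,.0547,.239]))
u,v0=proj(c,[.5482,.0547,.177])[0]
r0=np.linalg.norm(proj(c,[.5482+.033,.0547,.177])[0]-[u,v0]); print(u,v0,r0)
lab=cv2.cvtColor(g,cv2.COLOR_RGB2LAB).astype(np.float32); lab=cv2.GaussianBlur(lab,(0,0),.8)
S=[]
for a in np.radians(np.arange(-130,-45,4)):
    rr=np.arange(r0-9,r0+9,.25); x=(u+rr*np.cos(a)).astype(np.float32); y=(v0+rr*np.sin(a)).astype(np.float32)
    V=cv2.remap(lab,x[None],y[None],1)[0]; dv=np.linalg.norm(np.gradient(V,axis=0)*[.5,1.5,1.5],axis=1); i=dv.argmax(); S.append((x[i],y[i]))
S=np.array(S)
for h in (.176,.177,.178):
    # known radius 33: fit centre only
    P=onz(c,S,h)[:,:2]; ctr=P.mean(0)-[0,.02]
    for _ in range(50):
        d=P-ctr; n=np.linalg.norm(d,axis=1); J=-d/n[:,None]; ctr=ctr+np.linalg.lstsq(J,.033-n,rcond=None)[0]
    print(h,"bottom ctr",ctr*1000,"res",np.abs(np.linalg.norm(P-ctr,axis=1)-.033).mean()*1000,"rel",(ctr-p[:2])*1000)
im=g.copy()
for x,y in S: cv2.circle(im,(int(round(x)),int(round(y))),1,(255,0,0),-1)
cv2.imwrite("pics/k1y.png",cv2.resize(im[150:420,200:440][:,:,::-1],None,fx=2.2,fy=2.2))
```

```text
[[-0.  1. -0.]
 [-0. -0. -1.]
 [-1. -0.  0.]]
[[316.45 275.68]] [[316.33 341.03]]
316.45432472324904 275.6827357685264 61.99087582087318
0.176 bottom ctr [548.04  54.6 ] res 0.1307074629574998 rel [ 1.18 -1.06]
0.177 bottom ctr [548.03  54.82] res 0.13048301768383425 rel [ 1.17 -0.84]
0.178 bottom ctr [548.03  55.04] res 0.13225655925068122 rel [ 1.17 -0.62]
```

View pics/k1y.png

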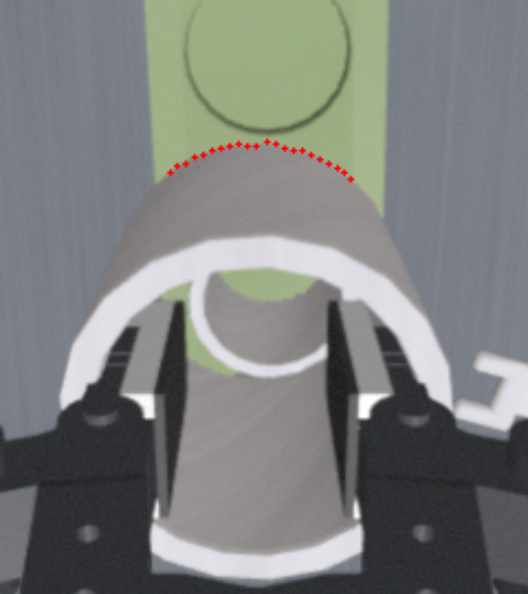

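The held sleeve is upright: its lower end is at (+1.2, −0.8) mm from the reported TCP, and so is its top. The nest reads (552.2, 90.2) here and y≈88.2 from the fixed cameras. I'll go lower and measure again from close.

>>> play_rows --increments '[{"x": 0, "y": 2, "z": -8, "ax": 0, "ay": 0.001, "az": 0.001}, {"x": 10, "y": 2, "z": -11, "ax": 0, "ay": 0, "az": 0}, {"x": 18, "y": 0, "z": -9, "ax": 0, "ay": 0, "az": 0}, {"x": 28, "y": 0, "z": -6, "ax": 0, "ay": 0, "az": 0}, {"x": 30, "y": 0, "z": 0, "ax": 0, "ay": 0, "az": 0}, {"x": 24, "y": 0, "z": 0, "ax": 0, "ay": 0, "az": 0}, {"x": 14, "y": 0, "z": 0, "ax": 0, "ay": 0, "az": 0}, {"x": 6, "y": 0, "z": 0, "ax": 0, "ay": 0, "az": 0}]'

```text
time_s: 29.0
ee_pos: [0.5504, 0.0898, 0.0426]
tool_rot: [-56.4, 89.9, -146.5]
force: [0.4, -0.6, -4.5]
gripper_width: 0.32
```

>>> play_rows --increments '[{"x": 0, "y": 0, "z": 0, "ax": 0, "ay": 0, "az": 0}, {"x": 0, "y": 0, "z": 0, "ax": 0, "ay": 0, "az": 0}, {"x": 0, "y": 0, "z": 0, "ax": 0, "ay": 0, "az": 0}, {"x": 0, "y": 0, "z": 0, "ax": 0, "ay": 0, "az": 0}, {"x": 0, "y": 0, "z": 0, "ax": 0, "ay": 0, "az": 0}, {"x": 0, "y": 0, "z": 0, "ax": 0, "ay": 0, "az": 0}, {"x": 0, "y": 0, "z": 0, "ax": 0, "ay": 0, "az": 0}, {"x": 0, "y": 0, "z": 0, "ax": 0, "ay": 0, "az": 0}]'

```text
time_s: 30.0
ee_pos: [0.5508, 0.0895, 0.0436]
tool_rot: [-30.8, 89.9, -120.8]
force: [-0.4, -0.2, -4.1]
gripper_width: 0.324
```

Run:
```python
from h import *
import pickle
s=st(); c=snap("wrist","k2w"); pickle.dump((c,s["ee_pos"],s["tool_rot"]),open("k2w.pkl","wb")); snap("side","k2s",win=(270,140,410,280),k=4.2)
st()
g=c["color"][160:430,190:450]; cv2.imwrite("pics/k2z.png",cv2.resize(g[:,:,::-1],None,fx=2.2,fy=2.2,interpolation=2))
print((toolR(s).inv()*Rdown(0)).as_rotvec()*1000)
```

```text
30.0 pos [550.81  89.5   43.62] F [-0.44 -0.17 -4.08] M [ 0.01 -0.01  0.  ] w 0.324 j [  6.64  -3.33 106.77  -0.05  76.61   6.7 ]
30.1 pos [550.84  89.55  43.66] F [ 0.12 -0.23 -4.73] M [ 0.   -0.01 -0.01] w 0.325 j [  6.64  -3.33 106.76  -0.05  76.6    6.7 ]
[-0.81  1.    0.59]
```

View pics/k2z.png

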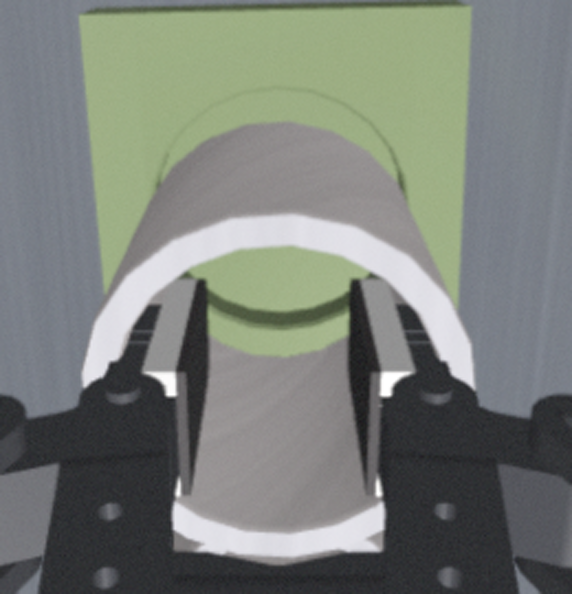

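View pics/k2s.png

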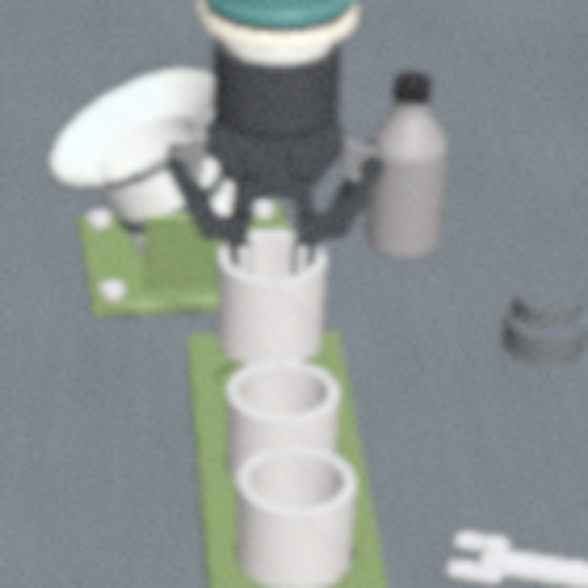

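The nest's far edge (crop (282,88)), its sides ((160,187) and (404,187)) and its near edge through the bore (crop (280,326)) are all visible. I'll fit the nest and the sleeve's lower end from this picture.

Run:
```python
from h import *
import pickle
np.set_printoptions(precision=2,suppress=True)
c,p,tr=pickle.load(open("k2w.pkl","rb")); g=c["color"]
gray=cv2.GaussianBlur(g.min(axis=2).astype(np.float32),(0,0),.7)
lab=cv2.GaussianBlur(cv2.cvtColor(g,cv2.COLOR_RGB2LAB).astype(np.float32),(0,0),.8)
def fitc(P,r):
    ctr=P.mean(0)
    for _ in range(60):
        d=P-ctr; n=np.linalg.norm(d,axis=1); ctr=ctr+np.linalg.lstsq(-d/n[:,None],r-n,rcond=None)[0]
    return ctr,np.linalg.norm(P-ctr,axis=1)-r
C0=np.array([.5522,.0895,.02])
def sample(C,rad,angs,mode):
    out=[]
    for a in angs:
        rr=np.linspace(rad-.004,rad+.004,60); W=C+np.c_[rr*np.cos(a),rr*np.sin(a),0*rr]
        q=proj(c,W).astype(np.float32)
        if mode=="min": v=cv2.remap(gray,q[None,:,0],q[None,:,1],1)[0]; i=v.argmin()
        elif mode=="rise": v=cv2.remap(gray,q[None,:,0],q[None,:,1],1)[0]; i=np.gradient(v).argmax()
        else: V=cv2.remap(lab,q[None,:,0],q[None,:,1],1)[0]; i=np.linalg.norm(np.gradient(V,axis=0)*[.5,1.5,1.5],axis=1).argmax()
        out.append(q[i])
    return np.array(out)
up=sample(C0,.0345,np.radians(np.arange(5,176,6)),"min")   # +y side
lo=sample(C0,.0345,np.radians(np.arange(-115,-64,6)),"rise")
for nm,S in (("up",up),("both",np.r_[up,lo])):
    P=onz(c,S,.02)[:,:2]; k,res=fitc(P,.0345); print("nest",nm,k*1000,"res mean abs",np.abs(res).mean()*1000)
    if nm=="both": print("lo res",res[-len(lo):]*1000)
zb=p[2]+.0035; B=np.array([p[0]+.0012,p[1]-.0008,zb])
sb=sample(B,.033,np.radians(np.arange(48,133,5)),"lab")
for z in (zb-.001,zb,zb+.001):
    k,res=fitc(onz(c,sb,z)[:,:2],.033); print("bottom",z*1000,k*1000,"res",np.abs(res).mean()*1000,"rel",(k-p[:2])*1000)
im=g.copy()
for x,y in np.r_[up,lo,sb]: cv2.circle(im,(int(round(x)),int(round(y))),1,(255,0,0),-1)
cv2.imwrite("pics/k2y.png",cv2.resize(im[160:430,190:450][:,:,::-1],None,fx=2.2,fy=2.2))
```

```text
nest up [552.4   89.84] res mean abs 0.19891871053627186
nest both [552.48  89.66] res mean abs 0.3279703382002899
lo res [-0.62 -0.51 -0.12  0.39  0.77  0.61  0.71  0.95  0.65]
bottom 46.124809716977325 [552.11  88.45] res 0.16017767175700084 rel [ 1.3  -1.05]
bottom 47.12480971697733 [552.1   88.67] res 0.15915469114764605 rel [ 1.29 -0.83]
bottom 48.12480971697733 [552.1   88.89] res 0.1581333592982348 rel [ 1.28 -0.61]
```

View pics/k2y.png

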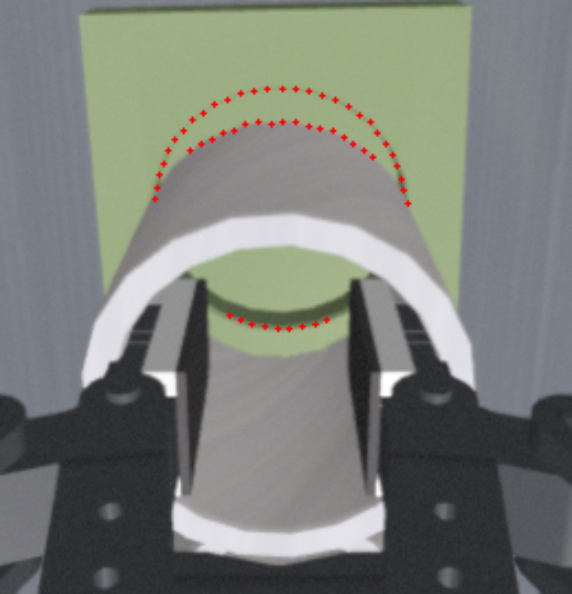

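The nest centre is (+0.35, +1.0) mm from the sleeve's lower end. I'll correct by about that and go down to just above the block.

>>> play_rows --increments '[{"x": 0, "y": 0.3, "z": -0.8, "ax": 0, "ay": 0.001, "az": 0}, {"x": 4, "y": 0, "z": 0, "ax": 0, "ay": 0, "az": 0}, {"x": 6, "y": 0, "z": 0, "ax": 0, "ay": 0, "az": 0}, {"x": 6, "y": 0, "z": 0, "ax": 0, "ay": 0, "az": 0}, {"x": 4, "y": 0, "z": 0, "ax": 0, "ay": 0, "az": 0}, {"x": 2, "y": 0, "z": 0, "ax": 0, "ay": 0, "az": 0}, {"x": 0, "y": 0, "z": 0, "ax": 0, "ay": 0, "az": 0}, {"x": 0, "y": 0, "z": 0, "ax": 0, "ay": 0, "az": 0}]'

```text
time_s: 31.1
ee_pos: [0.5513, 0.0903, 0.0219]
tool_rot: [-106.9, 90.0, 163.1]
force: [-0.2, -0.9, -4.7]
gripper_width: 0.325
```

Run:
```python
from h import *
import pickle
s=st(); c=snap("wrist","k3w"); pickle.dump((c,s["ee_pos"],s["tool_rot"]),open("k3w.pkl","wb"))
g=c["color"][160:430,190:450]; cv2.imwrite("pics/k3z.png",cv2.resize(g[:,:,::-1],None,fx=2.2,fy=2.2,interpolation=2))
```

```text
31.1 pos [551.26  90.32  21.88] F [-0.23 -0.92 -4.69] M [-0.03  0.01  0.  ] w 0.325 j [  6.69  -2.16 107.79   0.    74.38   6.73]
```

View pics/k3z.png

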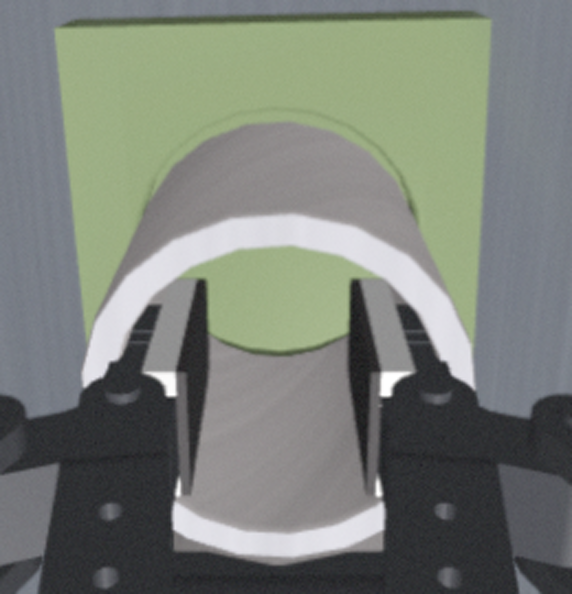

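```bash
cat > fit.py <<'E'
from h import *
import pickle,sys
np.set_printoptions(precision=2,suppress=True)
c,p,tr=pickle.load(open(sys.argv[1],"rb")); g=c["color"]
gray=cv2.GaussianBlur(g.min(axis=2).astype(np.float32),(0,0),.7)
lab=cv2.GaussianBlur(cv2.cvtColor(g,cv2.COLOR_RGB2LAB).astype(np.float32),(0,0),.8)
def fitc(P,r):
    ctr=P.mean(0)
    for _ in range(60):
        d=P-ctr; n=np.linalg.norm(d,axis=1); ctr=ctr+np.linalg.lstsq(-d/n[:,None],r-n,rcond=None)[0]
    return ctr,np.linalg.norm(P-ctr,axis=1)-r
def sample(C,rad,angs,mode,w):
    out=[]
    for a in angs:
        rr=np.linspace(rad-w,rad+w,60); W=C+np.c_[rr*np.cos(a),rr*np.sin(a),0*rr]
        q=proj(c,W).astype(np.float32)
        if mode=="min": v=cv2.remap(gray,q[None,:,0],q[None,:,1],1)[0]; i=v.argmin()
        else: V=cv2.remap(lab,q[None,:,0],q[None,:,1],1)[0]; i=np.linalg.norm(np.gradient(V,axis=0)*[.5,1.5,1.5],axis=1).argmax()
        out.append(q[i])
    return np.array(out)
# ring edge near face: visible thin line; window kept clear of the wall
U=[]
for a in np.radians(np.arange(15,166,5)):
    rr=np.linspace(.0335,.0365,40); q=proj(c,np.array([.5524,.0897,.02])+np.c_[rr*np.cos(a),rr*np.sin(a),0*rr]).astype(np.float32)
    V=cv2.remap(lab,q[None,:,0],q[None,:,1],1)[0]
    green=V[:,1]<118
    v=np.where(green,V[:,0],999); i=v.argmin(); U.append(q[i])
U=np.array(U); k,res=fitc(onz(c,U,.02)[:,:2],.0345); print("nest",k*1000,"res",np.abs(res).mean()*1000)
zb=p[2]+.0035
sb=sample(np.array([p[0]+.0012,p[1]-.0008,zb]),.033,np.radians(np.arange(48,133,5)),"lab",.0015)
b,res=fitc(onz(c,sb,zb)[:,:2],.033); print("bottom",b*1000,"res",np.abs(res).mean()*1000,"nest-bottom",(k-b)*1000)
im=g.copy()
for x,y in U: im[int(round(y)),int(round(x))]=(255,0,0)
for x,y in sb: im[int(round(y)),int(round(x))]=(0,0,255)
cv2.imwrite("pics/fit.png",cv2.resize(im[190:280,230:410][:,:,::-1],None,fx=4.4,fy=4.4,interpolation=0))
E
python3 fit.py k3w.pkl
```

```text
nest [552.36  89.87] res 0.17503773206599357
bottom [552.49  89.54] res 0.15589140828569112 nest-bottom [-0.13  0.33]
```

View pics/fit.png

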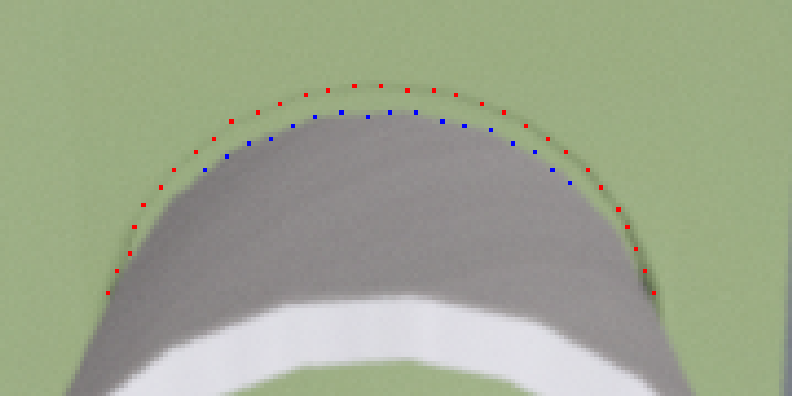

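The sleeve is centred within 0.35 mm with 1.5 mm of clearance. I'll creep in.

>>> play_rows --increments '[{"x": 1.5, "y": 0, "z": -0.2, "ax": 0, "ay": 0, "az": 0}, {"x": 1.5, "y": 0, "z": 0, "ax": 0, "ay": 0, "az": 0}, {"x": 1.5, "y": 0, "z": 0, "ax": 0, "ay": 0, "az": 0}, {"x": 1, "y": 0, "z": 0, "ax": 0, "ay": 0, "az": 0}, {"x": 1, "y": 0, "z": 0, "ax": 0, "ay": 0, "az": 0}, {"x": 0.5, "y": 0, "z": 0, "ax": 0, "ay": 0, "az": 0}, {"x": 0, "y": 0, "z": 0, "ax": 0, "ay": 0, "az": 0}, {"x": 0, "y": 0, "z": 0, "ax": 0, "ay": 0, "az": 0}]'

```text
time_s: 32.15
ee_pos: [0.5511, 0.0905, 0.0147]
tool_rot: [-97.2, 90.0, 172.7]
force: [-0.2, 0.2, -4.3]
gripper_width: 0.325
```

>>> play_rows --increments '[{"x": 1, "y": 0, "z": 0, "ax": 0, "ay": 0, "az": 0}, {"x": 1, "y": 0, "z": 0, "ax": 0, "ay": 0, "az": 0}, {"x": 1, "y": 0, "z": 0, "ax": 0, "ay": 0, "az": 0}, {"x": 1, "y": 0, "z": 0, "ax": 0, "ay": 0, "az": 0}, {"x": 0.5, "y": 0, "z": 0, "ax": 0, "ay": 0, "az": 0}, {"x": 0.5, "y": 0, "z": 0, "ax": 0, "ay": 0, "az": 0}, {"x": 0, "y": 0, "z": 0, "ax": 0, "ay": 0, "az": 0}, {"x": 0, "y": 0, "z": 0, "ax": 0, "ay": 0, "az": 0}]'

```text
time_s: 33.15
ee_pos: [0.5511, 0.0905, 0.0096]
tool_rot: [-88.5, 90.0, -178.5]
force: [0.4, -2.2, -3.7]
gripper_width: 0.323
```

Lower end about 13 mm up, inside the nest (y force −2 N, barely touching the wall). Continuing.

>>> play_rows --increments '[{"x": 0.7, "y": 0, "z": 0, "ax": 0, "ay": 0, "az": 0}, {"x": 0.7, "y": 0, "z": 0, "ax": 0, "ay": 0, "az": 0}, {"x": 0.6, "y": 0, "z": 0, "ax": 0, "ay": 0, "az": 0}, {"x": 0.5, "y": 0, "z": 0, "ax": 0, "ay": 0, "az": 0}, {"x": 0, "y": 0, "z": 0, "ax": 0, "ay": 0, "az": 0}, {"x": 0, "y": 0, "z": 0, "ax": 0, "ay": 0, "az": 0}, {"x": 0, "y": 0, "z": 0, "ax": 0, "ay": 0, "az": 0}, {"x": 0, "y": 0, "z": 0, "ax": 0, "ay": 0, "az": 0}]'

```text
time_s: 34.15
ee_pos: [0.5511, 0.0905, 0.0072]
tool_rot: [-93.2, 90.0, 176.8]
force: [0.4, -3.4, -4.6]
gripper_width: 0.324
```

>>> play_rows --increments '[{"x": 0, "y": 0, "z": 0.4, "ax": 0, "ay": 0, "az": 0}, {"x": 0.5, "y": 0, "z": 0, "ax": 0, "ay": 0, "az": 0}, {"x": 0.4, "y": 0, "z": 0, "ax": 0, "ay": 0, "az": 0}, {"x": 0.3, "y": 0, "z": 0, "ax": 0, "ay": 0, "az": 0}, {"x": 0.3, "y": 0, "z": 0, "ax": 0, "ay": 0, "az": 0}, {"x": 0, "y": 0, "z": 0, "ax": 0, "ay": 0, "az": 0}, {"x": 0, "y": 0, "z": 0, "ax": 0, "ay": 0, "az": 0}, {"x": 0, "y": 0, "z": 0, "ax": 0, "ay": 0, "az": 0}]'

```text
time_s: 35.15
ee_pos: [0.5511, 0.0901, 0.0056]
tool_rot: [-91.0, 90.0, 179.0]
force: [-0.1, -1.4, -4.7]
gripper_width: 0.322
```

>>> play_rows --increments '[{"x": 0.4, "y": 0, "z": 0.2, "ax": 0, "ay": 0, "az": 0}, {"x": 0.4, "y": 0, "z": 0, "ax": 0, "ay": 0, "az": 0}, {"x": 0.3, "y": 0, "z": 0, "ax": 0, "ay": 0, "az": 0}, {"x": 0.3, "y": 0, "z": 0, "ax": 0, "ay": 0, "az": 0}, {"x": 0, "y": 0, "z": 0, "ax": 0, "ay": 0, "az": 0}, {"x": 0, "y": 0, "z": 0, "ax": 0, "ay": 0, "az": 0}, {"x": 0, "y": 0, "z": 0, "ax": 0, "ay": 0, "az": 0}, {"x": 0, "y": 0, "z": 0, "ax": 0, "ay": 0, "az": 0}]'

```text
time_s: 36.15
ee_pos: [0.5511, 0.0899, 0.0044]
tool_rot: [-98.0, 90.0, 172.0]
force: [-2.7, -0.5, -0.7]
gripper_width: 0.325
```

>>> play_rows --increments '[{"x": 0.2, "y": 0, "z": 0, "ax": 0, "ay": 0, "az": 0}, {"x": 0.2, "y": 0, "z": 0, "ax": 0, "ay": 0, "az": 0}, {"x": 0.2, "y": 0, "z": 0, "ax": 0, "ay": 0, "az": 0}, {"x": 0, "y": 0, "z": 0, "ax": 0, "ay": 0, "az": 0}, {"x": 0, "y": 0, "z": 0, "ax": 0, "ay": 0, "az": 0}, {"x": 0, "y": 0, "z": 0, "ax": 0, "ay": 0, "az": 0}, {"x": 0, "y": 0, "z": 0, "ax": 0, "ay": 0, "az": 0}, {"x": 0, "y": 0, "z": 0, "ax": 0, "ay": 0, "az": 0}]'

```text
time_s: 37.15
ee_pos: [0.5512, 0.0899, 0.0043]
tool_rot: [-97.0, 90.0, 173.0]
force: [-6.7, 0.2, 8.3]
gripper_width: 0.32
```

Run:
```python
from h import *
import pickle
s=st(); c=snap("wrist","k4w"); pickle.dump((c,s["ee_pos"],s["tool_rot"]),open("k4w.pkl","wb")); snap("side","k4s",win=(270,140,410,280),k=4.2); st()
```

```text
37.15 pos [551.17  89.95   4.32] F [-6.74  0.17  8.33] M [-0.11  1.11 -0.04] w 0.32 j [  6.65  -1.19 108.6    0.    72.61   6.69]
37.25 pos [551.16  89.95   4.32] F [-7.58 -0.21  8.83] M [-0.11  1.15 -0.05] w 0.323 j [  6.65  -1.19 108.6    0.01  72.61   6.69]
```

View pics/k4s.png

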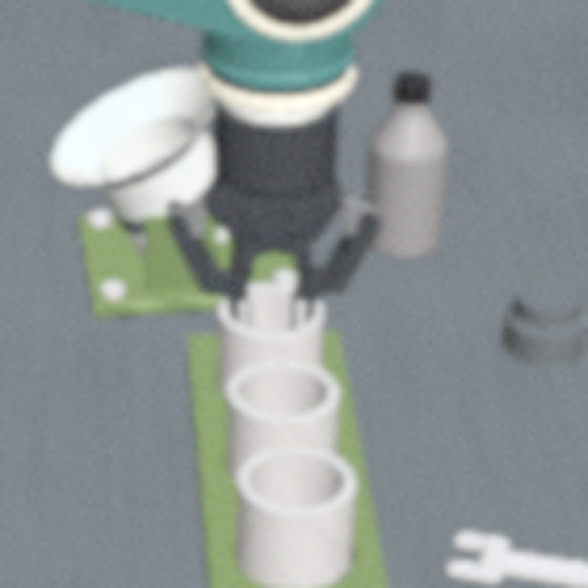

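View pics/k4w.png

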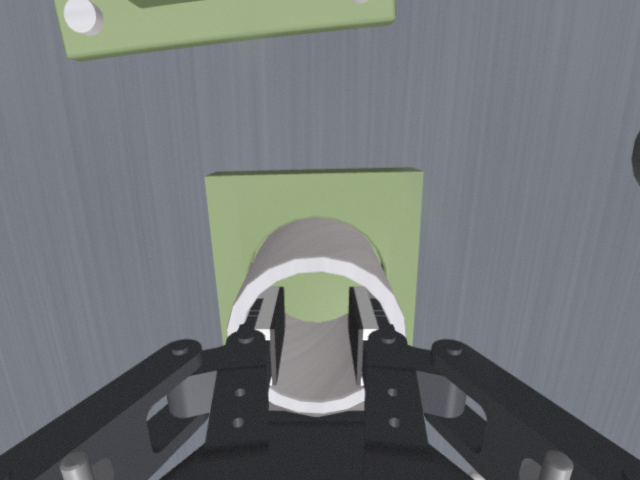

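Floor contact at reported z 4.3 mm with 8 N up. The sleeve stands flush in the nest, at wrist (317,335), and level with its neighbours in the side view. I'll shut the fingers to let go, then withdraw.

>>> play_rows --increments '[{"x": 0, "y": 0, "z": 0, "ax": 0, "ay": 0, "az": 0}, {"x": 0, "y": 0, "z": 0, "ax": 0, "ay": 0, "az": 0}, {"x": 0, "y": 0, "z": 0, "ax": 0, "ay": 0, "az": 0}, {"x": 0, "y": 0, "z": 0, "ax": 0, "ay": 0, "az": 0}, {"x": 0, "y": 0, "z": 0, "ax": 0, "ay": 0, "az": 0}, {"x": 0, "y": 0, "z": 0, "ax": 0, "ay": 0, "az": 0}, {"x": 0, "y": 0, "z": 0, "ax": 0, "ay": 0, "az": 0}, {"x": 0, "y": 0, "z": 0, "ax": 0, "ay": 0, "az": 0}]' --hand 255 --force 25

```text
time_s: 38.25
ee_pos: [0.5511, 0.0899, 0.0036]
tool_rot: [-91.8, 90.0, 178.2]
force: [-0.3, 0.5, 0.5]
gripper_width: -0.001
```

>>> play_rows --increments '[{"x": -2, "y": 0, "z": 0, "ax": 0, "ay": 0, "az": 0}, {"x": -5, "y": 0, "z": 0, "ax": 0, "ay": 0, "az": 0}, {"x": -10, "y": 0, "z": 0, "ax": 0, "ay": 0, "az": 0}, {"x": -20, "y": 0, "z": 0, "ax": 0, "ay": 0, "az": 0}, {"x": -30, "y": 0, "z": 0, "ax": 0, "ay": 0, "az": 0}, {"x": -30, "y": 0, "z": 0, "ax": 0, "ay": 0, "az": 0}, {"x": -30, "y": 0, "z": 0, "ax": 0, "ay": 0, "az": 0}, {"x": -20, "y": 0, "z": 0, "ax": 0, "ay": 0, "az": 0}]'

```text
time_s: 39.25
ee_pos: [0.5516, 0.09, 0.1535]
tool_rot: [99.0, 89.9, 8.9]
force: [-0.2, -0.4, -1.0]
gripper_width: -0.003
```

>>> play_rows --increments '[{"x": 0, "y": 0, "z": 8, "ax": 0, "ay": 0, "az": 0}, {"x": 0, "y": -10, "z": 8, "ax": 0, "ay": 0, "az": 0}, {"x": 0, "y": -30, "z": 0, "ax": 0, "ay": 0, "az": 0}, {"x": 0, "y": -30, "z": 0, "ax": 0, "ay": 0, "az": 0}, {"x": 0, "y": -20, "z": 0, "ax": 0, "ay": 0, "az": 0}, {"x": 0, "y": 0, "z": 0, "ax": 0, "ay": 0, "az": 0}, {"x": 0, "y": 0, "z": 0, "ax": 0, "ay": 0, "az": 0}, {"x": 0, "y": 0, "z": 0, "ax": 0, "ay": 0, "az": 0}]'

```text
time_s: 40.25
ee_pos: [0.4615, 0.0738, 0.1503]
tool_rot: [-87.5, 89.9, -177.5]
force: [0.1, -0.1, 0.1]
gripper_width: -0.003
```

Run:
```python
from h import *
import pickle
st(); D={}
for n,w,k in (("side",(260,140,420,410),2.2),("top",(100,90,520,300),1.9),("wrist",None,1)):
    D[n]=snap(n,"f_"+n,win=w,k=k)
pickle.dump(D,open("f.pkl","wb")); st()
```

```text
40.25 pos [461.49  73.85 150.28] F [ 0.11 -0.14  0.07] M [-0.01  0.   -0.01] w -0.003 j [  5.96 -19.28 110.23   0.    89.13   6.02]
40.4 pos [461.42  73.94 150.43] F [-0.72 -0.49  0.13] M [0.   0.07 0.06] w -0.001 j [  5.97 -19.3  110.23   0.    89.13   6.02]
```

View pics/f_side.png

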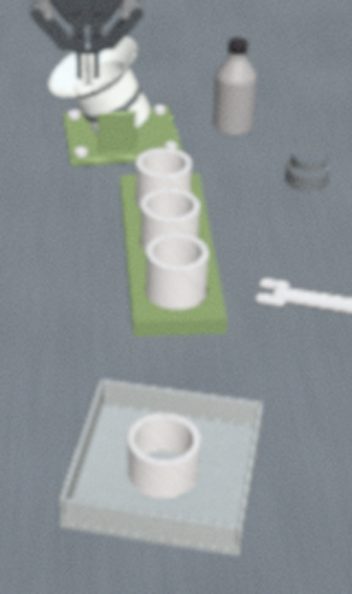

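View pics/f_top.png

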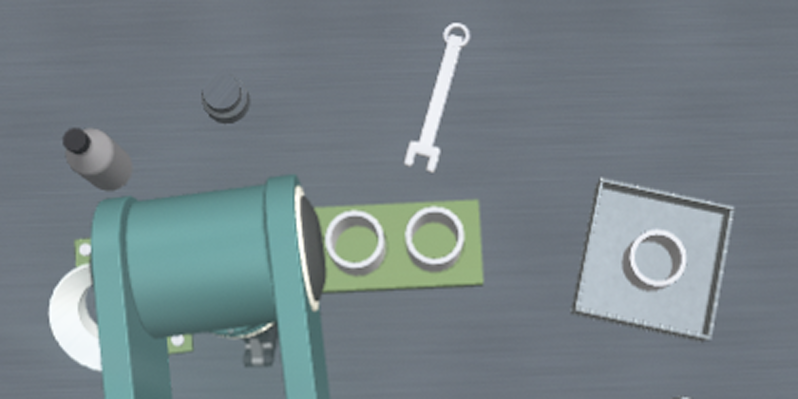

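View pics/f_wrist.png

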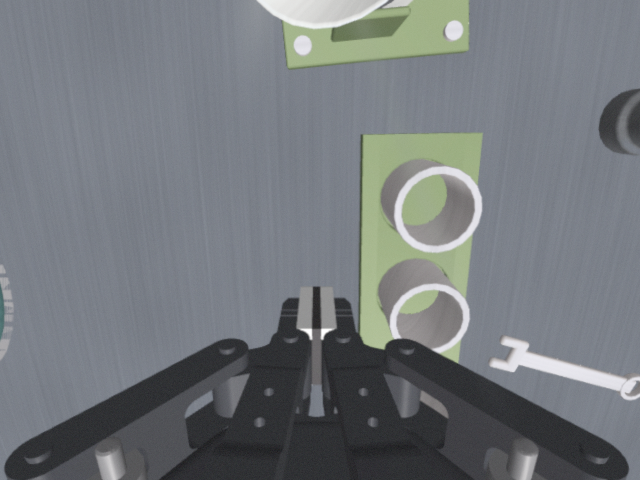

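Run:
```python
from h import *
import pickle
np.set_printoptions(precision=2,suppress=True)
D=pickle.load(open("f.pkl","rb")); O=pickle.load(open("c0.pkl","rb")); up=np.array([0,0,1.])
c=D["wrist"]
for nm,u,v,r in (("spare",437.5,209.5,43),("mid",429,320,39)):
    P=ringpts(c["color"],u,v,r-6,r+6,np.radians(np.arange(-80,100,6)))
    X,rr,res=circ_on_plane(c,P,np.array([.55,.09,.072]),up); print(nm,X*1000,"r at z72",rr*1000,res*1000)
# before/after change in the fixed views, masked to neighbours & bystanders (top)
a=cv2.GaussianBlur(O["top"]["color"],(5,5),0).astype(int); b=cv2.GaussianBlur(D["top"]["color"],(5,5),0).astype(int)
d=np.abs(a-b).max(2)
for nm,(x0,y0,x1,y1) in dict(mid=(275,198,305,232),near=(308,195,350,232),wrench=(310,98,352,184),mill=(203,128,234,157),bottle=(132,152,170,192)).items(): print(nm,(d[y0:y1,x0:x1]>25).sum())
```

```text
spare [551.9   90.23  72.  ] r at z72 32.56387131964429 0.11604032757595376
mid [553.96  -0.35  72.  ] r at z72 32.573525000325596 0.08952601312525038
mid 0
near 0
wrench 0
mill 0
bottle 0
```

The spare's rim fits the same radius on the z = 72 mm plane as its seated neighbour (32.56 against 32.57 mm). It is therefore fully down and level. Neighbours and bystanders are unchanged in the top view, so I'm handing in.

Run:
```python
from bench import manip
print(manip.job_done())
```

```text
the job is handed in; nothing more can be done
None
```

The job is done and was handed in at about 40 s of the 67 s allowed. The short sleeve, from the nest at y = +90 mm, stands upright in the smaller grey tray. The spare from the canister is fully down in the empty nest.

**Last checks that passed:**
- **Spare height:** its rim fits the same radius on the 72 mm plane as its seated neighbour (32.56 against 32.57 mm), so it is down on the nest floor and level.
- **Short sleeve:** the side and top views show it upright near the middle of the tray. It first touched the tray floor at the predicted height.
- **Everything else:** the two other sleeves, the wrench, the cutter and the bottle show no change in the top view. The arm was clear of everything and read about zero force.

**What disagreed or went wrong:**
- **TCP offset:** the real fingertips sit about 38 mm behind the reported TCP, as both the wrist and side cameras showed. I worked with that offset throughout.
- **Traverse to the tray:** the joint speed limit cut that move short, so I started lowering with the sleeve at the tray's near edge. One force reading there was about 17 N, possibly a brief touch of the wall. I lifted, moved on and set it down centred.
- **Nest position:** the wrist camera put it at y ≈ 90 mm and the fixed cameras at about 88 mm. I used the close-up wrist fit and corrected for light wall contact (under 4 N) on the way in.
- **Contact height in the nest:** the spare met the floor 1–2 mm lower than my estimate, which is within the uncertainty of how it was held.

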